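Pin the trolley wheel

ROBOT

A 6-joint arm with a two-finger parallel gripper is mounted at the origin on the work surface. World frame = base frame: x ahead of the robot, y to its left, z up, the work surface at z = 0. Lengths are in mm, angles in rad, forces in N, time in s.
With the tool pointing down it reaches from about 350 to 975 mm from the base axis. Payload 7.1 kg.
Tool frame: the origin (TCP) lies at the very end of the fingers, on their centre line; the grasp point (between the pads) lies 19 mm behind it; y points along the fingers, x is the direction in which the jaws open and shut, and the axes are right-handed (so a half turn about y gives the same grasp; the last joint's range is limited). The gripper opens to 88 mm and grips with 3 to 60 N. Pads are 20 mm wide; open, the fingers measure 115 mm over their backs; the gripper's body (75 mm by 178 mm) begins 61 mm behind the grasp point.
Start: joints at [-1.151, 0.423, 1.63, -0, 1.089, -0.019], TCP at [265.548, -565.764, 222.675] pointing down, gripper open.
Joint ranges: [-3, 3], [-0.9, 2.11], [0.09, 2.58], [-1.31, 4.45], [0.11, 2.69], [-2.54, 2.54]. Speed limits (rad/s): [2.39, 2.39, 3.01, 3.14, 3.14, 3.14].

INTERFACE

Orientations are given as a rotation vector (axis times angle).
In Python, from workcell import ctrl gives the robot as it stands. The module is installed in compiled form; this text tells all that it offers.
- The arm moves only by the tool jog_arm, never from a script. Its argument "steps" is a list of rows, each an object with "turn": the turn, a rotation vector about the world's x, y, z scaled (see below), a list of three; "dp": the shift along the world's x, y, z scaled (see below), a list of three; "claw": the opening, from 0 (shut) to 1 (fully open). In form: [{"turn": [wx, wy, wz], "dp": [x, y, z], "claw": claw}, ...]. A call has 1 to 12 rows; each row is the pose to reach, as a shift and turn from the pose measured when the call began, turning the shorter way round; what a row does not reach only later rows make up. The controller multiplies each number of a shift by 80 mm and each number of a turn by pi rad. A row lasts 1/12 s, in which the tool goes at most 41.7 mm and 7.16 degrees, less where a joint would pass 70% of its speed; a pose out of reach is approached as far as the arm can. A call with a number of a shift or a turn outside -1 to 1 is refused whole. A call with a gripper value outside its range is refused whole. The fingers move at their own pace and stop on an object; the grip force is fixed at half the most. Time passes only in rows, so rows that repeat a pose let the fingers close. It gives the time, the measured TCP pose, the force and the opening at its end, in the units of the state.
- ctrl.get_obs(): the state, without advancing time (a new reading comes with each control period).
- ctrl.get_image(name): name is "scene" or "top" or "wrist"; returns a dict with "img" (384x512x3 uint8, red, green, blue), "range_z" (384x512 float32, mm along the optical axis (not along the pixel's ray), 0 where there is no reading), "fovy" (degrees; the focal length in pixels is half the picture's height over the tangent of half this angle, whatever the lens; pixels are square), "cx", "cy" (the principal point, pixels), "camera_from_world" (4x4, takes a point from world to camera coordinates); the wrist camera has in their place "hand_eye" (4x4, takes a point from camera to tool coordinates, whose origin is the TCP and whose axes are the tool frame's). Camera axes: x right, y down, z forward; pixel columns grow to the right and rows downward; lengths in mm; the calibration is good to about 2 mm. A picture is of the moment at which its call begins: read the wrist's pose just before it.
- ctrl.close_job(): hands the job in, once; it reports no verdict.
The state is a dict: "t": time; "qpos": joint angles; "qvel": joint speeds; "joint_torque": joint torques, N m; "ee_pos": TCP position; "orientation": TCP orientation; "ft_force": force on the tool from outside, world axes, zero at the start; "moment": the same for the moment, N m; "width": finger opening in mm.
Only numpy, scipy, OpenCV 4.12 (cv2) and the standard library are available. Lean on these libraries where they do the work, as an engineer would, in place of code of your own. Each camera call takes 0.05 s, during which the arm holds its last target.

TASK

Fit the loose red linchpin on the plant trolley's axle: take it from its wooden block, feel for the hole with light pressure and push the pin down through the axle until its collar sits fully home, with its ring still open and pointing out past the axle's end. Then swing the ring down over the end of the axle, right home, as on the other wheel, and let go. Never force the pin (keep its push under 30 N), don't ram the ring against its stop (a light push of under 15 N does), don't lean on the trolley, and leave everything else on the table where it is.

Things in the scene. Friction and masses are not known exactly. Their poses are not given: they have to be found in the camera images.
- trolley: Small plant trolley, fixed: plywood deck 200 x 240 mm, top at 126 mm, on wooden blocks. Wheels (116 mm diameter, orange centres) hang clear of the table. Origin: on the table under the deck's centre. +x points outward along the axle stub that needs its pin, +y across the axle, +z up. The stub on the -x side already has its pin, fitted and locked as this one should be.
- hub_end (a point): Centre of the end face of the wheel's round grey hub (44 mm diameter), trolley axes, 85 mm above the table. The wheel's outer face is 16 mm behind it (-x), the wheel's top 143 mm above the table. The axle stub, a steel bar 28 x 28 mm with flat top, sticks out of it along +x, its centre line through this point.
- axle_mark (a point): Point fixed to the trolley (same axes) on the stub's flat top face (99 mm above the table) and centre line, 42 mm beyond hub_end. The round pin hole (11.5 mm, mouth barely chamfered) goes straight down through the stub on its centre line, but the axle has UNMEASURED end float: the hole's centre is anywhere from 14 mm inward (-x) to 14 mm outward (+x) of this point.
- stub_low (a point): Point fixed to the trolley (same axes), 28 mm below axle_mark on the stub's underside. The stub's end lies 18 mm beyond the hole's centre. The axle stays where it is unless pushed lengthwise with more than 14 N.
- rack: Dark wooden block holding the linchpin, fixed: 60 (x) x 30 (y) mm, top 80 mm above the table, on a base 90 x 80 x 10 mm. Origin: centre of its underside. The pin stands upright in a loose 13 mm hole, 56 mm deep, 6 mm along +x from the centre, its collar resting on the top, its x axis within 0.1 rad of the block's.
- linchpin: The linchpin, loose, about 150 g. Origin: centre of its collar's underside; +z up to the grip. Steel shank 10 mm diameter, 48 mm long along -z, the last 2.5 mm tapered to 7.4 mm. Collar 18 x 18 x 8 mm; above it the red grip, 22 mm (x) by 12 mm (y), from z = 8 to z = 42 mm. The ring swings on the +x side of the pin.
- pin_grip (a point): Centre of the linchpin's red grip, 25 mm above the underside of the collar (axes as the linchpin).
- pin_seat (a point): Centre of the underside of the linchpin's collar (axes as the linchpin): fully home it lies on the stub's top face.
- bail (a joint): Angle of the pin's wire ring, hinged along the pin's y axis 4 mm above the collar's underside. 0 = home, at its stop: a brass loop 42 mm wide (5 mm wire) hangs round the stub, its cross wire under the shank's tip, 60 mm below the hinge. Grows as it opens outwards (+x) and up; at 1.57 the loop is level. Starts at 1.1 to 1.5; 0.10 N m of friction keeps it where it is left.
- thumb_bar (a point): Middle of the ring's yellow thumb bar, 6 mm thick, 42 mm long, parallel to the hinge, on two yellow arms. With the ring home it lies 50 mm out (+x) from the pin's axis and 20 mm below the collar's underside, beyond the stub's end; pushing it outwards and down swings the ring home, with about 2 to 3 N. Its axes turn with the ring.
- pot_a: Bystander: empty terracotta pot, 84 mm across, 75 tall. Origin: centre of its underside.
- pot_b: Bystander: empty terracotta pot, 76 mm across, 68 tall. Origin: centre of its underside.
- jar: Bystander: glass jar with steel cap, 68 mm across, 90 tall. Origin: centre of its underside.
- saucer: Bystander: terracotta saucer, 110 mm across, 20 tall. Origin: centre of its underside.
- dibber: Bystander: wooden dibber with a steel point, 200 mm long, 22 thick. Origin: centre of its underside.
- trowel: Bystander: hand trowel, green handle, 285 mm long. Origin: centre of its underside.
- washer: Bystander: flat steel washer lying on the table, 48 mm across, 6 thick. Origin: centre of its underside.
Not all that is in view belongs to the job. Leave any purple look-alike of the linchpin alone.

How it is judged (in metres and radians):
On the way:
1. the pin is home in the axle, its ring still open (z of pin_seat in the frame of axle_mark between -0.003 and 0.003 m and y of pin_seat in the frame of axle_mark between -0.003 and 0.003 m and x of pin_seat in the frame of axle_mark between -0.0165 and 0.0165 m and angle between pin_seat's own z axis and vertical below 0.12 rad and value of joint bail above 0.6 rad and angle between the x axis of linchpin and the x axis of trolley, either way round below 0.35 rad), for 0.2 s.
At the end, for the whole second after the job is handed in: The pin stands upright (0.12 rad) through the axle, collar within 3 mm of the stub's top face and centre line and 16.5 mm of the reference point along it; its x axis along the axle within 0.35 rad, ring on the outer side and swung home (under 0.12 rad); all at rest and released (z of pin_seat in the frame of axle_mark between -0.003 and 0.003 m and y of pin_seat in the frame of axle_mark between -0.003 and 0.003 m and x of pin_seat in the frame of axle_mark between -0.0165 and 0.0165 m and angle between pin_seat's own z axis and vertical below 0.12 rad and value of joint bail below 0.12 rad and angle between the x axis of linchpin and the x axis of trolley, either way round below 0.35 rad and linear speed of linchpin below 0.02 m/s and x of thumb_bar in the frame of axle_mark above 0.02 m); the robot touches nothing.
It fails at once if a bystander is disturbed (moved more than 25 mm) (distance of any of pot_a, pot_b, jar, saucer, dibber, trowel, washer from where it was at the start of the episode above 0.025 m).
It fails at once if the linchpin is forced against the axle with more than 30 N while its ring is open (contact force between linchpin and trolley above 30 N and value of joint bail above 0.3 rad).
It fails at once if the ring is rammed against its stop so that the pin wedges in the axle with more than 100 N (contact force between linchpin and trolley above 100 N).
It fails at once if the gripper presses on the trolley itself with more than 20 N (contact force between the fingers and trolley above 20 N).
It also fails if it takes over 72 s, if anything falls off the work surface, if the arm or the gripper's body presses on something with over 40 N, if the wrist force passes 120 N, or if a joint passes its speed limit or range.

## Working session

There is one attempt and no reset: what is moved stays moved. The work goes in short steps, Python scripts to look and compute and a tool call to move; the robot and the scene stay as the last step left them, time stands still between calls to the robot, and variables do not carry over. Pictures are saved under pics/ and viewed, and the job is handed in when it is done.

Besides the shell and the picture viewer there is one more tool, called after ">>>" in YAML: its name, and indented under it one key for each argument. jog_arm: Moves the arm, as the interface text tells. Its arguments: {"type":"object","properties":{"steps":{"type":"array","items":{"type":"object","properties":{"turn":{"type":"array","items":{"type":"number"}},"dp":{"type":"array","items":{"type":"number"}},"claw":{"type":"number"}}}}},"required":["steps"]}

```bash
mkdir -p pics; cat > h.py <<'E'
import numpy as np,cv2,sys
from workcell import ctrl
from scipy.spatial.transform import Rotation as R
def shot(n,fn=None):
    o=ctrl.get_obs(); d=ctrl.get_image(n)
    h=d['img'].shape[0]; d['f']=h/2/np.tan(np.radians(d['fovy'])/2)
    if 'camera_from_world' in d: d['w_c']=np.linalg.inv(d['camera_from_world'])
    else:
        T=np.eye(4);T[:3,:3]=R.from_rotvec(o['orientation']).as_matrix();T[:3,3]=o['ee_pos'];d['w_c']=T@d['hand_eye']
    if fn: cv2.imwrite('pics/'+fn,d['img'][:,:,::-1])
    np.savez('/tmp/'+n+'.npz',**{k:v for k,v in d.items()})
    return d,o
def load(n): return dict(np.load('/tmp/'+n+'.npz'))
def pts(d,u,v,z=None):
    u=np.asarray(u,float);v=np.asarray(v,float)
    if z is None: z=d['range_z'][v.astype(int),u.astype(int)]
    p=np.stack([(u-d['cx'])/d['f']*z,(v-d['cy'])/d['f']*z,z+0*u],-1)
    return p@d['w_c'][:3,:3].T+d['w_c'][:3,3]
def plane(d,u,v,h):
    a=pts(d,u,v,np.ones(np.shape(u))); c=d['w_c'][:3,3]; r=a-c
    return c+r*((h-c[2])/r[...,2])[...,None]
def proj(d,P):
    q=(np.asarray(P)-d['w_c'][:3,3])@d['w_c'][:3,:3]
    return q[...,0]/q[...,2]*d['f']+d['cx'],q[...,1]/q[...,2]*d['f']+d['cy']
def st():
    o=ctrl.get_obs(); print({k:np.round(o[k],3).tolist() for k in ('t','ee_pos','orientation','ft_force','moment','width','qpos')})
E
python3 - <<'E'
from h import *
for n in ('scene','top','wrist'):
    d,o=shot(n,n+'0.png'); print(n,d['f'],d['cx'],d['cy'],d['w_c'].round(3).tolist())
st()
E
```

```text
scene 350.3139806331528 253.302576691182 187.75166954878657 [[0.595, 0.596, -0.539, 1118.095], [0.804, -0.455, 0.383, -507.227], [-0.017, -0.661, -0.75, 893.974], [0.0, 0.0, 0.0, 1.0]]
top 353.4595462111984 255.2506589775515 188.7169744112676 [[0.026, -0.997, 0.077, 439.338], [-0.999, -0.025, 0.021, -128.051], [-0.019, -0.077, -0.997, 1118.885], [0.0, 0.0, 0.0, 1.0]]
wrist 280.53269694841623 253.11836283903557 192.37202733647194 [[0.424, -0.875, -0.232, 328.163], [-0.906, -0.41, -0.108, -536.65], [-0.001, 0.256, -0.967, 384.728], [0.0, 0.0, 0.0, 1.0]]
{'t': 0.15, 'ee_pos': [265.386, -565.411, 222.088], 'orientation': [-1.385, 0.881, -0.879], 'ft_force': [-0.223, -0.524, 0.032], 'moment': [0.034, -0.04, 0.04], 'width': 87.774, 'qpos': [-1.151, 0.424, 1.63, -0.0, 1.089, -0.019]}
```

View pics/scene0.png

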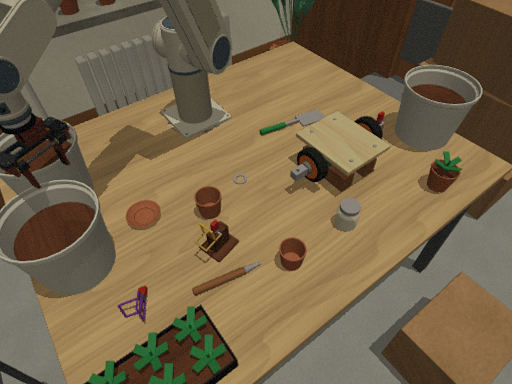

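View pics/top0.png

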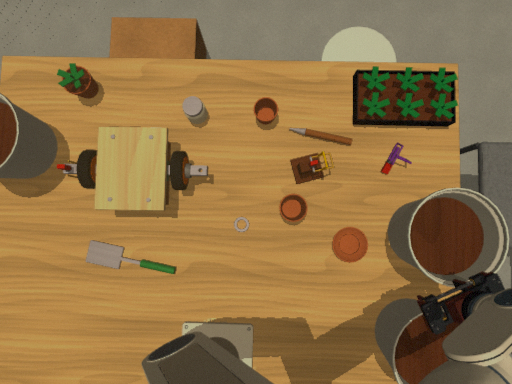

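View pics/wrist0.png

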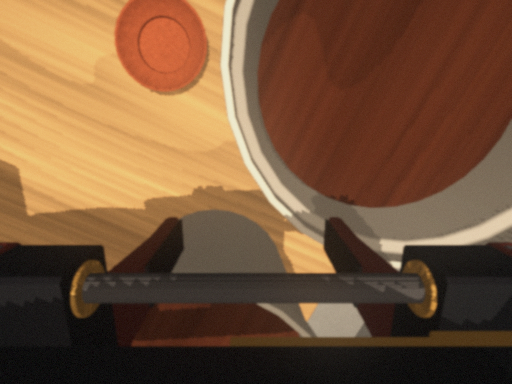

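```bash
python3 - <<'E'
from h import *
d=load('top');print(d['camera_from_world'][:1] is not None)
im=d['img'][:,:,::-1]
a=cv2.resize(im[140:195,280:345],None,fx=6,fy=6,interpolation=cv2.INTER_CUBIC)
b=cv2.resize(im[140:205,150:215],None,fx=6,fy=6,interpolation=cv2.INTER_CUBIC)
c=np.zeros((390,790,3),np.uint8);c[:a.shape[0],:390]=a;c[:390,400:]=b
cv2.imwrite('pics/topz.png',c)
s=load('scene')['img'][:,:,::-1]
a=cv2.resize(s[210:270,185:250],None,fx=6,fy=6,interpolation=cv2.INTER_CUBIC)
b=cv2.resize(s[135:195,280:345],None,fx=6,fy=6,interpolation=cv2.INTER_CUBIC)
c=np.zeros((390,790,3),np.uint8);c[:360,:390]=a;c[:360,400:]=b
cv2.imwrite('pics/scenez.png',c)
print(np.array(load('wrist')['hand_eye']).round(3))
E
```

```text
True
[[ 1.00000e+00 -1.00000e-03  0.00000e+00  5.21000e-01]
 [-1.00000e-03 -2.56000e-01  9.67000e-01 -1.62754e+02]
 [-1.00000e-03 -9.67000e-01 -2.56000e-01  6.90620e+01]
 [ 0.00000e+00  0.00000e+00  0.00000e+00  1.00000e+00]]
```

View pics/topz.png

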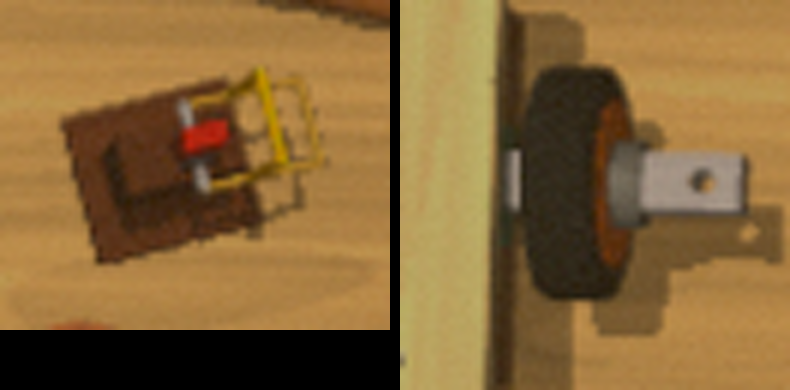

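View pics/scenez.png

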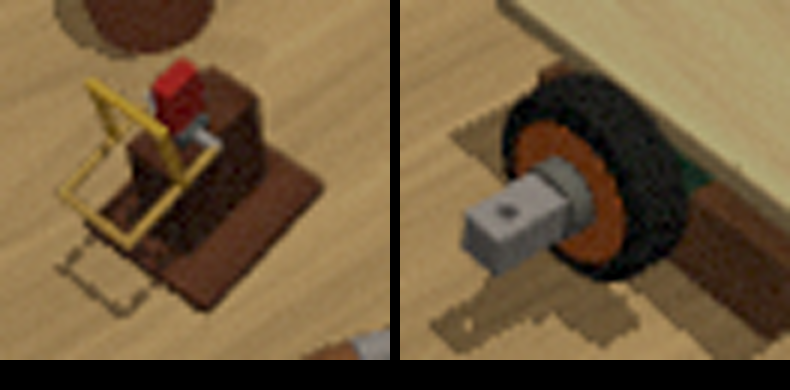

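```bash
python3 - <<'E'
from h import *
d=load('top');im=d['img'].astype(int)
r,g,b=im[...,0],im[...,1],im[...,2]
m=((r>150)&(g<60)&(b<60)).astype(np.uint8); m[:, :250]=0
n,l,s,c=cv2.connectedComponentsWithStats(m)
for i in range(1,n):
    if s[i,4]>4: print(s[i],c[i],plane(d,*c[i],122))
m[:]=0
y=((r>170)&(g>130)&(b<60)).astype(np.uint8)
v,u=np.nonzero(y); k=(u>300)&(u<345)&(v>140)&(v<190);print('yellow',u[k].mean(),v[k].mean())
def T(x,y,ox,oy):return ox+x/6-.4,oy+y/6-.4
for nm,x,y,z in [('bar1',262,72,122),('bar2',283,163,122),('boss1',187,110,84),('boss2',203,180,84)]:
    print(nm,plane(d,*T(x,y,280,140),z).round(1))
for nm,x,y,z in [('hole',302,181,99),('endt',345,156,99),('endb',345,211,99),('hubt',243,152,99),('hubb',243,212,99)]:
    print(nm,plane(d,*T(x,y,150,140),z).round(1))
for x in [(80,150),(107,160)]: pass
print('deck', [plane(d,u,v,126).round(1).tolist() for u,v in [(97,127),(168,127),(167,210),(96,210)]])
print('depth stub',pts(d,[200,195,205,192],[166,166,167,174]).round(1))
E
```

```text
[311 160   7   5  23] [313.91304348 162.        ] [ 596.14744335 -271.01768073  122.        ]
[382 164   9  10  46] [386.2826087  168.69565217] [ 581.87144489 -474.7781956   122.        ]
yellow 325.3333333333333 158.58333333333334
bar1 [ 626.6 -297.1  122. ]
bar2 [ 583.4 -307.5  122. ]
boss1 [ 614.  -267.1   84. ]
boss2 [ 579.5 -275.4   84. ]
hole [569.1  56.6  99. ]
endt [581.9  36.1  99. ]
endb [555.   35.1  99. ]
hubt [582.7  85.9  99. ]
hubb [553.3  84.7  99. ]
deck [[682.6, 354.0, 126.0], [687.1, 148.4, 126.0], [449.3, 140.4, 126.0], [444.1, 342.2, 126.0]]
depth stub [[580.4  57.1  97.6]
 [579.8  71.4  99.1]
 [577.8  42.3  97.7]
 [555.9  78.9 101. ]]
```

>>> jog_arm:
  steps:
    - {"dp":[0.2,0.2,0.3],"turn":[0,0,0.03],"claw":1}
    - {"dp":[0.6,0.5,0.4],"turn":[0,0,0.06],"claw":1}
    - {"dp":[1,0.9,0.4],"turn":[0,0,0.1],"claw":0.6}
    - {"dp":[1,0.9,0.4],"turn":[0,0,0.12],"claw":0.6}

```text
t: 0.48
ee_pos: [348.9, -489.9, 254.6]
orientation: [-1.489, 0.583, -0.583]
ft_force: [-0.3, 0.7, 0.2]
width: 77.9
```

>>> jog_arm:
  steps:
    - {"dp":[0.5,0.4,0],"turn":[0,0,0.03],"claw":0.6}
    - {"dp":[1,0.9,0],"turn":[0,0,0.07],"claw":0.6}
    - {"dp":[1,0.9,0],"turn":[0,0,0.1],"claw":0.6}

```text
t: 0.73
ee_pos: [430.5, -415.9, 254.4]
orientation: [-1.542, 0.334, -0.333]
ft_force: [0.5, -0.5, -0.5]
width: 58.2
```

>>> jog_arm:
  steps:
    - {"dp":[0.5,0.4,0],"turn":[0,0,0.03],"claw":0.6}
    - {"dp":[1,0.9,0],"turn":[0,0,0.07],"claw":0.6}
    - {"dp":[1,0.9,0],"turn":[0,0,0.1],"claw":0.6}

```text
t: 0.98
ee_pos: [512.6, -341.3, 254.3]
orientation: [-1.566, 0.082, -0.081]
ft_force: [0.2, -0.5, -0.2]
width: 52.5
```

>>> jog_arm:
  steps:
    - {"dp":[0.5,0.4,0],"turn":[0,0,0.03],"claw":0.6}
    - {"dp":[1,0.9,0],"turn":[0,0,0.07],"claw":0.6}
    - {"dp":[1,0.9,0],"turn":[0,0,0.1],"claw":0.6}

```text
t: 1.23
ee_pos: [594.6, -266.7, 254.0]
orientation: [-1.56, -0.17, 0.171]
ft_force: [-0.1, -0.1, 0.1]
width: 52.8
```

```bash
python3 - <<'E'
from h import *
d,o=shot('wrist','w1.png'); st(); print(R.from_rotvec(o['orientation']).as_matrix().round(3))
E
```

```text
{'t': 1.283, 'ee_pos': [597.193, -264.081, 253.972], 'orientation': [-1.559, -0.177, 0.175], 'ft_force': [0.84, 1.447, 0.933], 'moment': [0.022, -0.101, -0.045], 'width': 52.696, 'qpos': [-0.437, 0.434, 1.536, 0.005, 1.173, -0.663]}
[[ 0.976 -0.001 -0.216]
 [ 0.216  0.004  0.976]
 [-0.    -1.     0.004]]
```

View pics/w1.png

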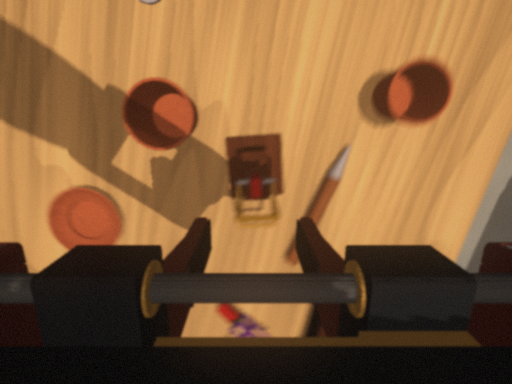

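>>> jog_arm:
  steps:
    - {"dp":[0,-0.05,-0.5],"turn":[0,0,0.005],"claw":0.5}
    - {"dp":[0,-0.05,-1],"turn":[0,0,0.005],"claw":0.5}
    - {"dp":[0,-0.05,-1],"turn":[0,0,0.005],"claw":0.5}
    - {"dp":[0,-0.05,-1],"turn":[0,0,0.005],"claw":0.5}
    - {"dp":[0,-0.05,-1],"turn":[0,0,0.005],"claw":0.5}

```text
t: 1.7
ee_pos: [597.7, -268.7, 175.4]
orientation: [-1.559, -0.19, 0.186]
ft_force: [1.4, -0.4, -0.1]
width: 44.0
```

```bash
cat >> h.py <<'E'
def red(d,z):
    im=d['img'].astype(int);r,g,b=im[...,0],im[...,1],im[...,2]
    m=((r>110)&(g<0.3*r)&(b<0.3*r)).astype(np.uint8)
    n,l,s,c=cv2.connectedComponentsWithStats(m)
    for i in range(1,n):
        if s[i,4]>40:
            q=cv2.minAreaRect(np.argwhere(l==i)[:,::-1].astype(np.float32))
            print(s[i],c[i].round(1),plane(d,*c[i],z).round(1),[np.round(t,1) for t in q])
E
python3 - <<'E'
from h import *
d,o=shot('wrist','w2.png'); st(); red(d,122)
cv2.imwrite('pics/w2z.png',cv2.resize(d['img'][130:310,170:350,::-1],None,fx=3.3,fy=3.3,interpolation=cv2.INTER_CUBIC))
E
```

```text
{'t': 1.75, 'ee_pos': [598.233, -269.007, 176.341], 'orientation': [-1.56, -0.191, 0.185], 'ft_force': [-0.455, 0.012, 0.452], 'moment': [-0.006, -0.144, 0.031], 'width': 43.545, 'qpos': [-0.443, 0.518, 1.592, 0.005, 1.03, -0.685]}
[244 199  13  23 271] [249.6 209.7] [ 595.2 -272.1  122. ] [array([250., 210.]), array([22., 12.]), np.float64(90.0)]
```

View pics/w2z.png

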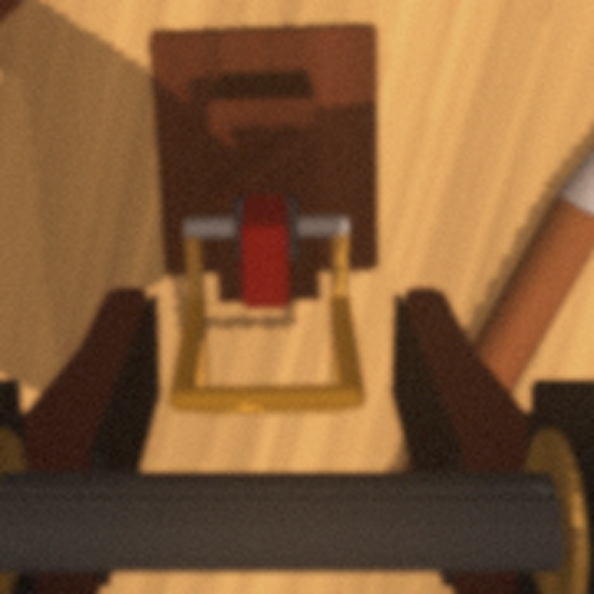

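>>> jog_arm:
  steps:
    - {"dp":[-0.05,0.025,-0.2],"turn":[0,0,0.005],"claw":0.5}
    - {"dp":[-0.05,0.025,-0.4],"turn":[0,0,0.005],"claw":0.5}
    - {"dp":[-0.05,0.025,-0.6],"turn":[0,0,0.005],"claw":0.5}
    - {"dp":[-0.05,0.025,-0.6],"turn":[0,0,0.005],"claw":0.5}
    - {"dp":[-0.05,0.025,-0.6],"turn":[0,0,0.005],"claw":0.5}

```text
t: 2.17
ee_pos: [594.8, -267.7, 130.0]
orientation: [-1.559, -0.204, 0.196]
ft_force: [-0.7, 0.5, 0.9]
width: 43.9
```

```bash
python3 - <<'E'
from h import *
d,o=shot('wrist','w3.png'); st(); red(d,122)
s,o=shot('scene')
cv2.imwrite('pics/w3z.png',cv2.resize(d['img'][130:310,130:380,::-1],None,fx=3,fy=3,interpolation=cv2.INTER_CUBIC))
cv2.imwrite('pics/s3z.png',cv2.resize(s['img'][150:290,140:300,::-1],None,fx=4,fy=4,interpolation=cv2.INTER_CUBIC))
E
```

```text
{'t': 2.217, 'ee_pos': [595.262, -267.8, 130.551], 'orientation': [-1.56, -0.205, 0.195], 'ft_force': [0.432, -0.228, 0.619], 'moment': [-0.004, -0.056, -0.005], 'width': 43.698, 'qpos': [-0.443, 0.569, 1.627, 0.006, 0.941, -0.701]}
[245 220  16  28 425] [252.7 233.3] [ 595.1 -271.8  122. ] [array([252.5, 233.5]), array([27., 15.]), np.float64(90.0)]
```

View pics/w3z.png

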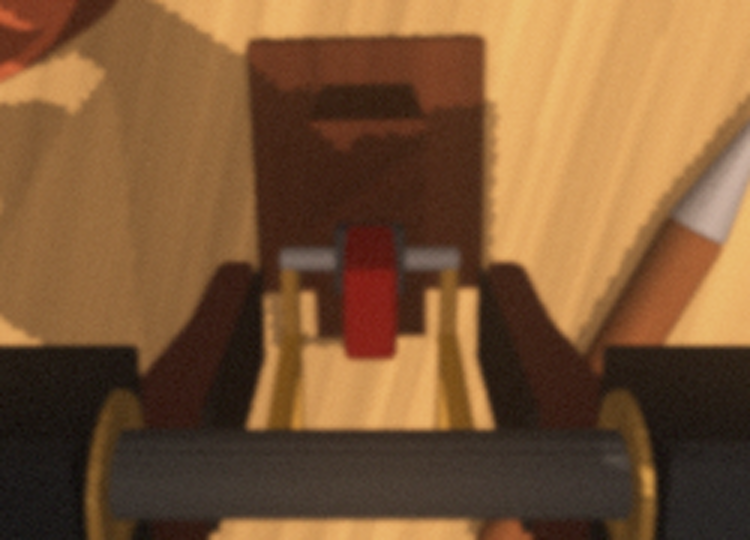

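View pics/s3z.png

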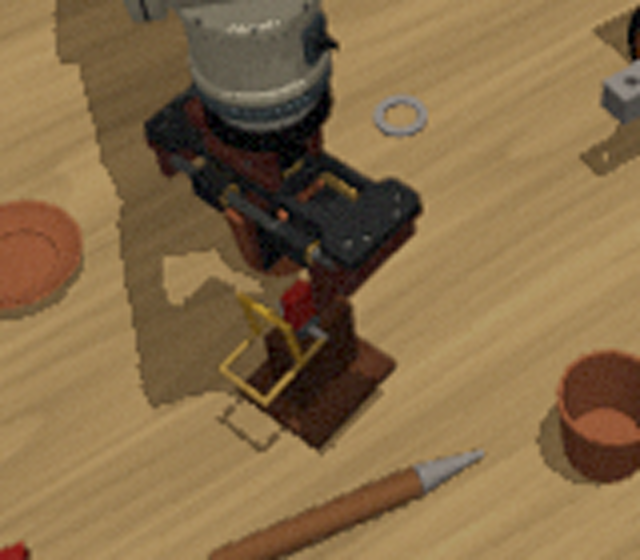

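```bash
python3 - <<'E'
from h import *
d=load('wrist')
H=d['hand_eye']
for u,v in [(250,285),(250,278),(250,300),(250,312),(200,290),(210,225),(217,255),(180,255),(150,255),(250,335),(50,255),(253,233),(253,245)]:
    z=d['range_z'][v,u]; p=np.array([(u-d['cx'])/d['f']*z,(v-d['cy'])/d['f']*z,z,1]); print(u,v,(H@p)[:3].round(1))
E
```

```text
250 285 [ -1.2 -97.4  26.3]
250 278 [ -1.2 -96.5  27.8]
250 300 [ -1.2 -98.1  22.2]
250 312 [  -4.5  129.2 -158.6]
200 290 [-14.3 -98.4  25.4]
210 225 [-24.7 -15.3  10.9]
217 255 [-41.9 128.6 -82.2]
180 255 [-32.7 -50.3  10.6]
150 255 [-28.9 -92.2  32.3]
250 335 [  -4.6  128.8 -191.6]
50 255 [-223.2  116.7  -76. ]
253 233 [-0.6  7.6 -3.7]
253 245 [ -0.6   6.5 -11.6]
```

>>> jog_arm:
  steps:
    - {"dp":[-0.01,0.015,-0.2],"turn":[0,0,0],"claw":0.5}
    - {"dp":[-0.01,0.015,-0.35],"turn":[0,0,0],"claw":0.5}
    - {"dp":[-0.01,0.015,-0.45],"turn":[0,0,0],"claw":0.5}
    - {"dp":[-0.01,0.015,-0.45],"turn":[0,0,0],"claw":0.5}
    - {"dp":[-0.01,0.015,-0.45],"turn":[0,0,0],"claw":0.5}

```text
t: 2.68
ee_pos: [594.4, -266.5, 94.3]
orientation: [-1.56, -0.204, 0.195]
ft_force: [0.3, 0.3, 0.3]
width: 44.1
```

```bash
python3 - <<'E'
from h import *
d,o=shot('wrist'); st(); red(d,122)
s,o=shot('scene')
cv2.imwrite('pics/w4z.png',cv2.resize(d['img'][130:310,130:380,::-1],None,fx=3,fy=3,interpolation=cv2.INTER_CUBIC))
cv2.imwrite('pics/s4z.png',cv2.resize(s['img'][180:280,160:280,::-1],None,fx=5,fy=5,interpolation=cv2.INTER_CUBIC))
E
```

```text
{'t': 2.733, 'ee_pos': [594.758, -266.709, 94.794], 'orientation': [-1.56, -0.205, 0.195], 'ft_force': [-0.228, -0.46, -0.027], 'moment': [0.005, -0.122, -0.029], 'width': 44.367, 'qpos': [-0.442, 0.615, 1.644, 0.006, 0.878, -0.7]}
[244 245  20  28 514] [253.2 258.4] [ 594.6 -269.8  122. ] [array([253.5, 258.5]), array([27., 19.]), np.float64(90.0)]
```

View pics/w4z.png

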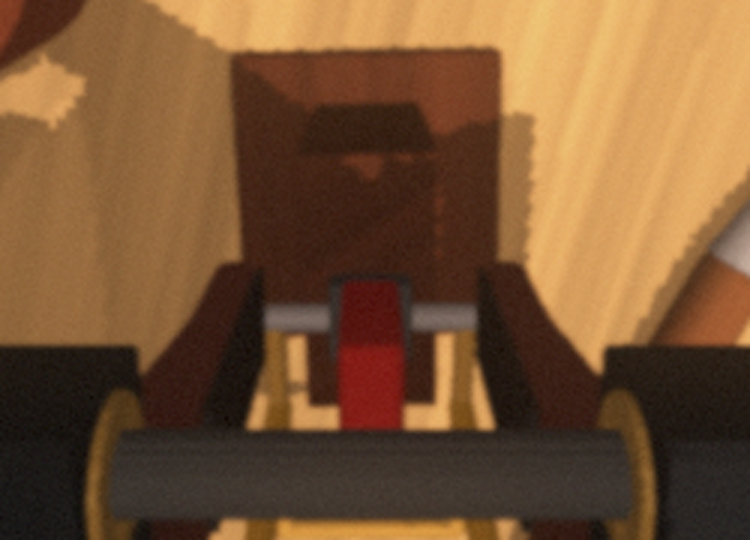

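View pics/s4z.png

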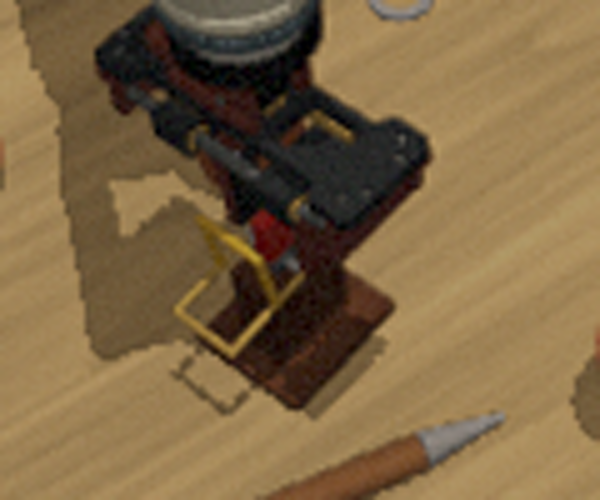

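>>> jog_arm:
  steps:
    - {"dp":[0,0,0],"turn":[0,0,0],"claw":0}
    - {"dp":[0,0,0],"turn":[0,0,0],"claw":0}
    - {"dp":[0,0,0],"turn":[0,0,0],"claw":0}
    - {"dp":[0,0,0],"turn":[0,0,0],"claw":0}
    - {"dp":[0,0,0],"turn":[0,0,0],"claw":0}
    - {"dp":[0,0,0],"turn":[0,0,0],"claw":0}
    - {"dp":[0,0,0],"turn":[0,0,0],"claw":0}
    - {"dp":[0,0,0],"turn":[0,0,0],"claw":0}
    - {"dp":[0,0,0],"turn":[0,0,0],"claw":0}

```text
t: 3.53
ee_pos: [595.0, -266.8, 95.2]
orientation: [-1.561, -0.206, 0.194]
ft_force: [-1.2, 0.6, 1.7]
width: 12.0
```

>>> jog_arm:
  steps:
    - {"dp":[0,0,0.1],"turn":[0,0,0],"claw":0}
    - {"dp":[0,0,0.3],"turn":[0,0,0],"claw":0}
    - {"dp":[0,0,0.6],"turn":[0,0,0],"claw":0}
    - {"dp":[0,0,0.9],"turn":[0,0,0],"claw":0}
    - {"dp":[0,0,1],"turn":[0,0,0],"claw":0}
    - {"dp":[0,0,1],"turn":[0,0,0],"claw":0}

```text
t: 4.03
ee_pos: [596.4, -267.5, 177.9]
orientation: [-1.563, -0.209, 0.191]
ft_force: [0.2, 0.3, -2.4]
width: 11.7
```

```bash
python3 - <<'E'
from h import *
d,o=shot('wrist'); st(); print(R.from_rotvec(o['orientation']).as_matrix().round(3))
s,o=shot('scene')
cv2.imwrite('pics/w5z.png',cv2.resize(d['img'][130:310,130:380,::-1],None,fx=3,fy=3,interpolation=cv2.INTER_CUBIC))
cv2.imwrite('pics/s5z.png',cv2.resize(s['img'][130:280,140:300,::-1],None,fx=4,fy=4,interpolation=cv2.INTER_CUBIC))
E
```

```text
{'t': 4.083, 'ee_pos': [595.348, -266.961, 175.952], 'orientation': [-1.562, -0.207, 0.193], 'ft_force': [-0.681, 0.561, -1.491], 'moment': [-0.033, -0.039, 0.018], 'width': 11.76, 'qpos': [-0.442, 0.512, 1.605, 0.005, 1.018, -0.7]}
[[ 0.968  0.011 -0.252]
 [ 0.252 -0.     0.968]
 [ 0.011 -1.    -0.003]]
```

View pics/w5z.png

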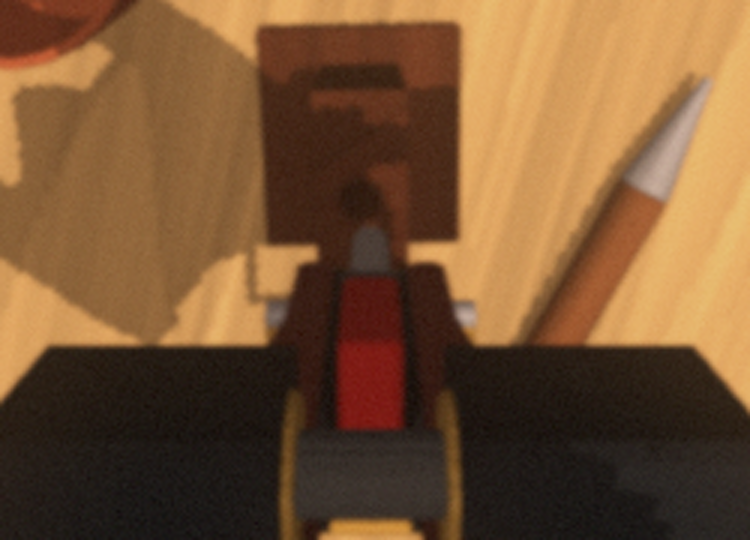

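View pics/s5z.png

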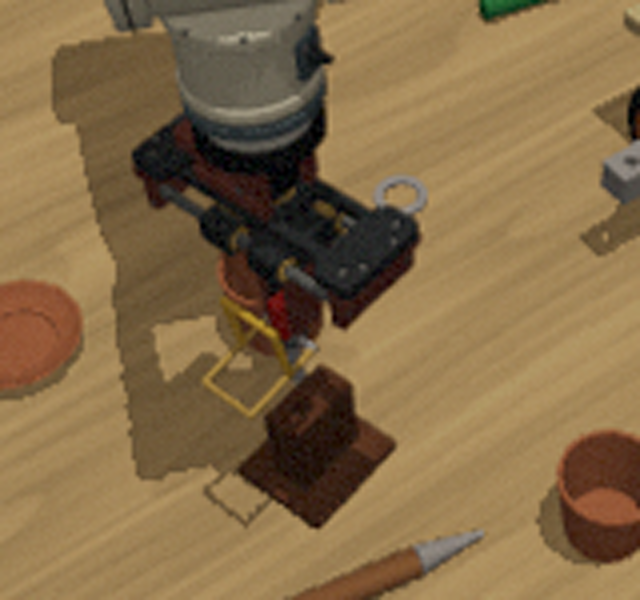

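>>> jog_arm:
  steps:
    - {"dp":[0,0.2,0.1],"turn":[0,0.0035,-0.015],"claw":0}
    - {"dp":[-0.05,0.6,0.2],"turn":[0,0.0035,-0.03],"claw":0}
    - {"dp":[-0.1,1,0.2],"turn":[0,0.0035,-0.04],"claw":0}
    - {"dp":[-0.1,1,0.2],"turn":[0,0.0035,-0.04],"claw":0}

```text
t: 4.47
ee_pos: [584.5, -181.9, 188.7]
orientation: [-1.563, -0.095, 0.108]
ft_force: [0.2, 1.5, -2.2]
width: 11.5
```

>>> jog_arm:
  steps:
    - {"dp":[-0.05,0.4,0],"turn":[0,0,-0.02],"claw":0}
    - {"dp":[-0.1,0.8,0],"turn":[0,0,-0.035],"claw":0}
    - {"dp":[-0.1,1,0],"turn":[0,0,-0.035],"claw":0}

```text
t: 4.72
ee_pos: [574.3, -99.3, 186.6]
orientation: [-1.563, -0.005, 0.024]
ft_force: [0.1, 0.2, -2.3]
width: 11.8
```

>>> jog_arm:
  steps:
    - {"dp":[-0.05,0.4,0],"turn":[0,0,0],"claw":0}
    - {"dp":[-0.1,0.8,0],"turn":[0,0,0],"claw":0}
    - {"dp":[-0.1,0.9,0],"turn":[0,0,0],"claw":0}
    - {"dp":[-0.1,0.9,0],"turn":[0,0,0],"claw":0}
    - {"dp":[-0.1,0.9,0],"turn":[0,0,0],"claw":0}

```text
t: 5.13
ee_pos: [566.0, -27.5, 185.6]
orientation: [-1.564, -0.005, 0.027]
ft_force: [-0.1, -0.2, -2.9]
width: 11.9
```

```bash
python3 - <<'E'
from h import *
d,o=shot('wrist','w6.png'); st(); print(R.from_rotvec(o['orientation']).as_matrix().round(3))
E
```

```text
{'t': 5.183, 'ee_pos': [566.233, -28.149, 185.827], 'orientation': [-1.564, -0.004, 0.025], 'ft_force': [-0.357, 0.312, -2.815], 'moment': [-0.049, -0.065, -0.01], 'width': 12.191, 'qpos': [-0.074, 0.391, 1.78, 0.007, 0.985, -0.097]}
[[ 1.    -0.014 -0.02 ]
 [ 0.02   0.007  1.   ]
 [-0.014 -1.     0.007]]
```

View pics/w6.png

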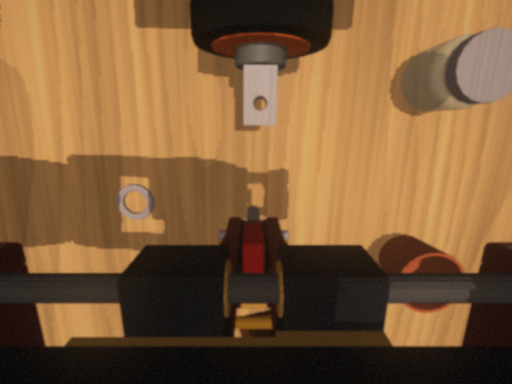

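```bash
cat > m.py <<'E'
from h import *
def hole(d,z=99,box=None):
    im=d['img']; g=cv2.cvtColor(im,cv2.COLOR_RGB2HSV)
    s=g[...,1].astype(int); v=g[...,2].astype(int)
    # grey bright stub
    P=pts(d,*np.meshgrid(np.arange(512),np.arange(384)),z=1.0)
    c=d['w_c'][:3,3]; r=P-c; W=c+r*((z-c[2])/r[...,2])[...,None]
    near=(abs(W[...,0]-569)<25)&(abs(W[...,1]-57)<45)
    m=((s<60)&(v>105)&near).astype(np.uint8)
    cs,hi=cv2.findContours(m,cv2.RETR_CCOMP,cv2.CHAIN_APPROX_NONE)
    i=max(range(len(cs)),key=lambda k:cv2.contourArea(cs[k])); q=cv2.minAreaRect(cs[i]); print('stub',q)
    bp=cv2.boxPoints(q); print('corners',plane(d,bp[:,0],bp[:,1],z)[:,:2].round(1).tolist())
    for k in range(len(cs)):
        if hi[0][k][3]==i and cv2.contourArea(cs[k])>8:
            x,y,w,h=cv2.boundingRect(cs[k]); mm=cv2.moments(cs[k]); cc=(mm['m10']/mm['m00'],mm['m01']/mm['m00'])
            print('hole',cc,w,h,plane(d,cc[0],cc[1],z).round(2), 'bboxc',plane(d,x+w/2-.5,y+h/2-.5,z).round(2))
def tool(d,u,v):
    z=d['range_z'][v,u]; p=np.array([(u-d['cx'])/d['f']*z,(v-d['cy'])/d['f']*z,z,1]); return (d['hand_eye']@p)[:3]
E
python3 - <<'E'
from m import *
d=load('wrist'); hole(d)
for u,v in [(253,209),(253,212),(253,216),(249,214),(257,214),(253,226),(253,232),(253,245)]: print(u,v,tool(d,u,v).round(1))
cv2.imwrite('pics/w6z.png',cv2.resize(d['img'][190:280,210:300,::-1],None,fx=6,fy=6,interpolation=cv2.INTER_CUBIC))
cv2.imwrite('pics/w6h.png',cv2.resize(d['img'][50:140,210:300,::-1],None,fx=6,fy=6,interpolation=cv2.INTER_CUBIC))
E
```

```text
stub ((260.0, 93.5), (59.0, 34.0), 90.0)
corners [[554.0, 84.7], [581.9, 85.2], [583.8, 38.2], [554.4, 37.6]]
hole (259.8107476635514, 103.23442367601245) 17 19 [568.56  54.19  99.  ] bboxc [568.72  54.38  99.  ]
253 209 [-0.4 49.  -0.9]
253 212 [-0.4 41.7 -0.9]
253 216 [-0.4 33.4 -1.2]
249 214 [-3.5 41.7 -2.5]
257 214 [ 2.6 39.4 -1.7]
253 226 [-0.4 -1.   4.6]
253 232 [ -0.4 -12.3   5.4]
253 245 [ -0.4 -27.2   4.3]
```

View pics/w6z.png

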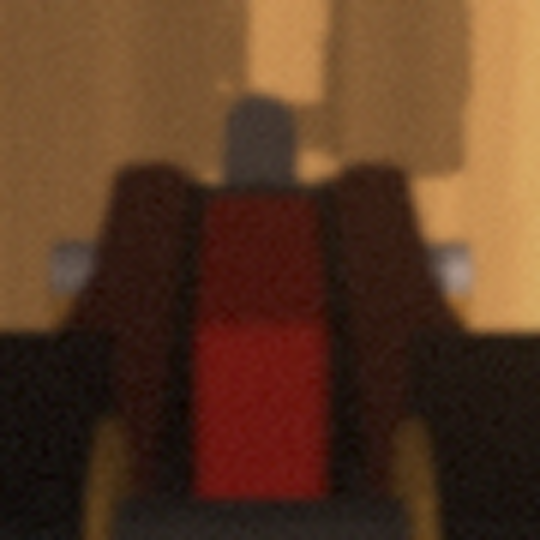

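View pics/w6h.png

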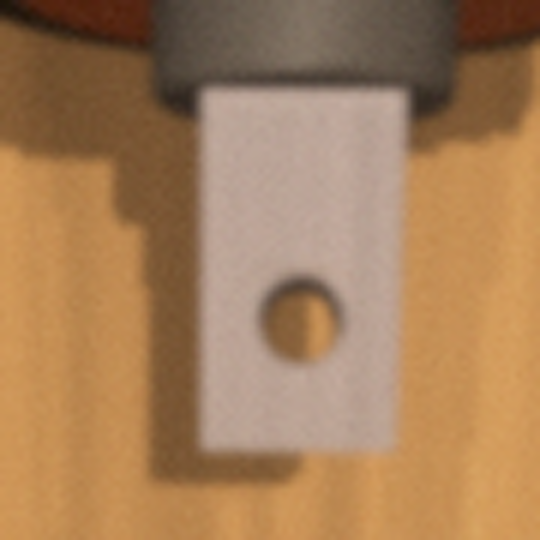

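>>> jog_arm:
  steps:
    - {"dp":[0.02,0.3,0],"turn":[-0.002,-0.0045,0],"claw":0}
    - {"dp":[0.03,0.6,0],"turn":[-0.002,-0.0045,0],"claw":0}
    - {"dp":[0.03,0.75,0],"turn":[-0.002,-0.0045,0],"claw":0}
    - {"dp":[0.03,0.75,0],"turn":[-0.002,-0.0045,0],"claw":0}
    - {"dp":[0.03,0.75,0],"turn":[-0.002,-0.0045,0],"claw":0}
    - {"dp":[0.03,0.75,0],"turn":[-0.002,-0.0045,0],"claw":0}
    - {"dp":[0.03,0.75,0],"turn":[-0.002,-0.0045,0],"claw":0}

```text
t: 5.77
ee_pos: [568.7, 30.7, 185.8]
orientation: [-1.57, -0.014, 0.013]
ft_force: [0.2, 0.8, -1.8]
width: 11.9
```

```bash
python3 - <<'E'
from m import *
for k in range(2):
    d,o=shot('wrist','w7.png'); print(R.from_rotvec(o['orientation']).as_matrix().round(3).tolist(),o['ee_pos'].round(2) if hasattr(o['ee_pos'],'round') else o['ee_pos'],o['ft_force'])
    hole(d)
im=d['img']
for v in range(196,222,4): print(v,[tool(d,u,v).round(1).tolist() for u in (250,253,256)])
cv2.imwrite('pics/w7z.png',cv2.resize(d['img'][110:250,190:320,::-1],None,fx=4,fy=4,interpolation=cv2.INTER_CUBIC))
E
```

```text
[[1.0, 0.001, -0.018], [0.018, 0.0, 1.0], [0.001, -1.0, 0.0]] [568.7   30.67 185.77] [ 0.15749079  0.76076967 -1.81392002]
stub ((253.5, 158.5), (47.0, 29.0), 90.0)
corners [[555.1, 85.0], [580.5, 85.4], [581.7, 43.4], [555.3, 43.0]]
[[1.0, 0.001, -0.018], [0.018, 0.0, 1.0], [0.001, -1.0, 0.0]] [568.69  30.78 185.8 ] [ 0.35556314  0.50916562 -2.00559415]
stub ((253.5, 159.0), (48.0, 29.0), 90.0)
corners [[555.1, 85.1], [580.5, 85.6], [581.8, 42.6], [555.3, 42.2]]
196 [[-4.4, 185.4, -28.2], [-0.6, 185.4, -28.2], [3.3, 184.4, -27.9]]
200 [[-4.5, 185.1, -33.5], [-0.6, 185.7, -33.7], [3.3, 184.4, -33.3]]
204 [[-4.5, 184.7, -38.8], [-0.6, 184.0, -38.6], [3.3, 185.7, -39.1]]
208 [[-2.9, 54.5, -1.9], [-0.4, 52.2, -1.1], [2.0, 53.9, -1.7]]
212 [[-2.8, 44.1, -1.8], [-0.4, 41.9, -1.0], [1.9, 43.2, -1.4]]
216 [[-2.7, 35.1, -1.8], [-0.4, 33.3, -1.2], [1.8, 34.1, -1.5]]
220 [[-2.6, 26.4, -1.7], [-0.4, 25.5, -1.4], [1.7, 26.0, -1.6]]
```

View pics/w7z.png

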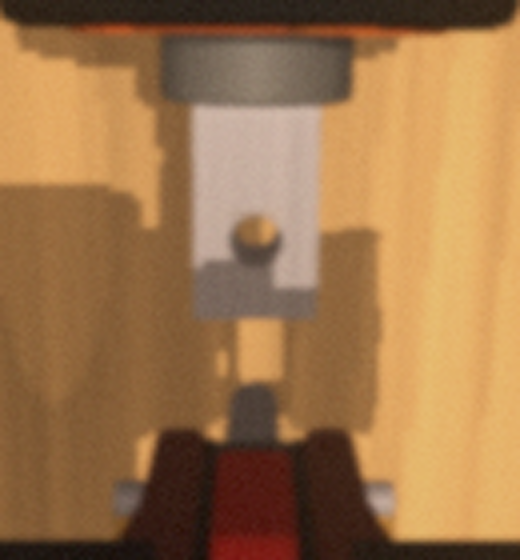

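```bash
python3 - <<'E'
from m import *
d=load('wrist'); 
g=cv2.cvtColor(d['img'],cv2.COLOR_RGB2HSV)
# hole: saturated or dark vs. stub
m=((g[...,1]>75)|(g[...,2]<70)).astype(np.uint8)
for r in range(160,182): print(r,''.join('#' if m[r,c] else '.' for c in range(236,272)))
o=R.from_rotvec(np.array(__import__('workcell').ctrl.get_obs()['orientation'])).as_matrix()
for c in [(253.6,169.6)]:
    W=plane(d,np.array(c[0]),np.array(c[1]),99.); print(W, o.T@(W-np.array(ctrl.get_obs()['ee_pos'])))
print(d['range_z'][165:175:3,240:268:9], pts(d,[243,263,243],[165,165,172]))
E
```

```text
160 ###..............................###
161 ###..............................###
162 ###..............................###
163 ###..............###.............###
164 ###...........########...........###
165 ###..........##########..........###
166 ###..........###########.........###
167 ###..........###########.........###
168 ###.........############.........###
169 ###.........############.........###
170 ###..........##########..........###
171 ##............#########..........###
172 ###.............#######..........###
173 ###...........##.###.............###
174 ###..............##.#............###
175 ###..............................###
176 ###..............................###
177 ###..............................###
178 ###..............................###
179 ###..............................###
180 ###..............................###
181 ###..............................###
[568.41412492  54.76652755  99.        ] [ 0.09663565 86.81295974 23.79968971]
[[250.3148  250.02098 250.68752 250.64078]
 [251.73228 352.82407 352.5636  250.52539]
 [251.86395 267.57144 269.96783 252.4482 ]
 [253.3211  255.26556 255.93611 254.79114]] [[558.89289575  59.07380942 100.771976  ]
 [576.75744882  59.15570069  99.42359718]
 [558.91032033  52.56983671  99.84108477]]
```

>>> jog_arm:
  steps:
    - {"dp":[0,0.2,0],"turn":[0,0,0],"claw":0}
    - {"dp":[0,0.35,0],"turn":[0,0,0],"claw":0}
    - {"dp":[0,0.375,0],"turn":[0,0,0],"claw":0}
    - {"dp":[0,0.375,-0.1],"turn":[0,0,0],"claw":0}
    - {"dp":[0,0.375,-0.2],"turn":[0,0,0],"claw":0}
    - {"dp":[0,0.375,-0.22],"turn":[0,0,0],"claw":0}
    - {"dp":[0,0.375,-0.22],"turn":[0,0,0],"claw":0}
    - {"dp":[0,0.375,-0.22],"turn":[0,0,0],"claw":0}

```text
t: 6.53
ee_pos: [568.5, 60.6, 167.7]
orientation: [-1.57, -0.013, 0.014]
ft_force: [-0.5, 0.1, -1.2]
width: 11.7
```

```bash
python3 - <<'E'
from m import *
st();d,o=shot('wrist'); s,o=shot('scene');t,_=shot('top')
print(R.from_rotvec(o['orientation']).as_matrix().round(3).tolist())
cv2.imwrite('pics/w8z.png',cv2.resize(d['img'][150:270,190:320,::-1],None,fx=5,fy=5,interpolation=cv2.INTER_CUBIC))
cv2.imwrite('pics/s8z.png',cv2.resize(s['img'][110:200,260:370,::-1],None,fx=6,fy=6,interpolation=cv2.INTER_CUBIC))
E
```

```text
{'t': 6.533, 'ee_pos': [568.467, 60.55, 167.736], 'orientation': [-1.57, -0.013, 0.014], 'ft_force': [-0.493, 0.143, -1.174], 'moment': [-0.022, -0.078, -0.007], 'width': 11.716, 'qpos': [0.085, 0.416, 1.791, 0.0, 0.936, 0.067]}
[[1.0, 0.0, -0.017], [0.017, 0.0, 1.0], [0.0, -1.0, 0.0]]
```

View pics/w8z.png

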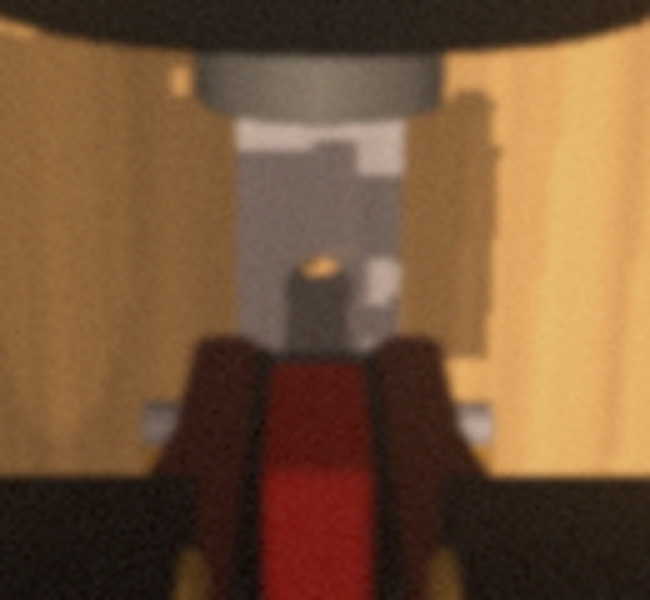

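View pics/s8z.png

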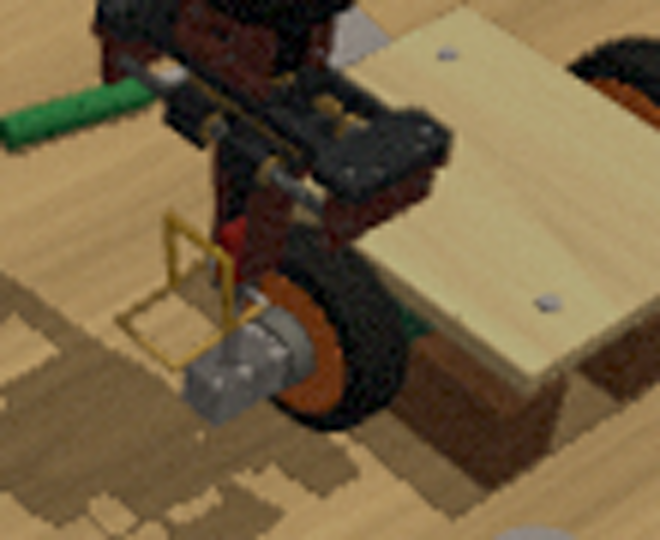

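```bash
python3 - <<'E'
from m import *
d=load('wrist'); 
for c in [(253.9,199.8),(253.9,201),(253.2,203.0)]:
    print(c,plane(d,np.array(c[0]),np.array(c[1]),99.)[:2].round(2),plane(d,np.array(c[0]),np.array(c[1]),104.5)[:2].round(2))
g=cv2.cvtColor(d['img'],cv2.COLOR_RGB2HSV)
for r in range(196,220): print(r,' '.join('%3d/%3d'%(g[r,c,1],g[r,c,2]) for c in range(244,266,2)), tool(d,253,r).round(1))
E
```

```text
(253.9, 199.8) [568.75  61.49] [568.71  63.1 ]
(253.9, 201) [568.77  60.41] [568.73  62.05]
(253.2, 203.0) [568.2  58.6] [568.17  60.28]
196  56/118  59/117  59/112  56/114  62/115  55/115  55/115  58/119  58/119  62/115  66/112 [-0.4 68.1  4.5]
197  59/117  54/118  53/115  57/116  61/118  58/118  58/119  57/116  64/120  60/120  64/115 [-0.5 68.5  3.5]
198  57/116  60/115  59/116  59/117  56/114  71/118  62/115  61/118  62/120  64/116  62/111 [-0.5 68.1  2.7]
199  61/113  59/117  63/113  64/116  65/114  70/120  67/125  71/125  67/126  63/117  61/113 [-0.5 68.5  1.7]
200  60/114  61/117  64/116  73/118  79/120  90/133  84/134  73/129  76/124  65/118  61/117 [-0.5 68.3  0.9]
201  58/118  59/116  66/116  79/119 104/127 114/156 103/143  76/124  66/120  62/119  60/137 [-0.5 67.7  0.1]
202  62/115  63/110  62/111 102/120 131/148 138/191 122/173  84/128  63/118  62/124  55/161 [ -0.6 166.5 -30.6]
203  56/114  63/110  67/106 120/123 143/170 140/202 135/178  91/121  65/117  60/127  56/170 [ -0.6 166.7 -31.9]
204  57/112  63/114  67/ 91 113/111 141/165 137/184 129/146  81/101  60/110  60/124  
[... 964 characters left out ...]
2/ 78  67/111  58/114  59/117 [-0.4 40.3 -1.2]
214  60/119  58/101  77/ 76  60/ 76  61/ 71  76/ 74  76/ 74  71/ 75  71/112  65/113  69/111 [-0.4 37.1 -0.9]
215  58/114  59/104  62/ 78  65/ 75  65/ 75  72/ 74  69/ 74  77/ 79  65/110  66/112  63/110 [-0.4 34.1 -0.7]
216  58/115  63/105  66/ 77  73/ 70  75/ 71  62/ 78  66/ 77  74/ 79  58/101  64/115  62/116 [-0.4 32.6 -0.9]
217  61/117  54/103  67/ 80  66/ 73  74/ 72  70/ 76  64/ 72  70/ 80  66/101  56/118  65/122 [-0.4 30.8 -1. ]
218  58/109  61/100  66/ 73  70/ 77  69/ 70  71/ 72  75/ 75  69/ 78  66/101  59/126  59/122 [-0.4 28.8 -1.1]
219  60/ 93  62/ 90  68/ 71  66/ 70  76/ 67  64/ 68  63/ 65  73/ 73  64/ 91  62/116  74/100 [-0.4 27.1 -1.2]
```

>>> jog_arm:
  steps:
    - {"dp":[0,0.006,-0.03],"turn":[0,0,0],"claw":0}
    - {"dp":[0,0.006,-0.06],"turn":[0,0,0],"claw":0}
    - {"dp":[0,0.006,-0.07],"turn":[0,0,0],"claw":0}
    - {"dp":[0,0.006,-0.08],"turn":[0,0,0],"claw":0}

```text
t: 7.02
ee_pos: [568.7, 61.2, 161.8]
orientation: [-1.57, -0.014, 0.013]
ft_force: [-0.4, 0.4, -1.6]
width: 12.0
```

>>> jog_arm:
  steps:
    - {"dp":[0,0,-0.015],"turn":[0,0,0],"claw":0}
    - {"dp":[0,0,-0.03],"turn":[0,0,0],"claw":0}

```text
t: 7.18
ee_pos: [568.8, 61.2, 159.3]
orientation: [-1.57, -0.014, 0.013]
ft_force: [-0.4, -0.2, -1.4]
width: 11.6
```

>>> jog_arm:
  steps:
    - {"dp":[0,0,-0.015],"turn":[0,0,0],"claw":0}
    - {"dp":[0,0,-0.03],"turn":[0,0,0],"claw":0}
    - {"dp":[0,0,-0.04],"turn":[0,0,0],"claw":0}

```text
t: 7.43
ee_pos: [568.7, 61.2, 155.9]
orientation: [-1.57, -0.014, 0.013]
ft_force: [-0.2, -0.4, -1.8]
width: 12.0
```

>>> jog_arm:
  steps:
    - {"dp":[0,0,-0.015],"turn":[0,0,0],"claw":0}
    - {"dp":[0,0,-0.03],"turn":[0,0,0],"claw":0}
    - {"dp":[0,0,-0.04],"turn":[0,0,0],"claw":0}

```text
t: 7.68
ee_pos: [568.7, 61.2, 152.5]
orientation: [-1.57, -0.014, 0.013]
ft_force: [0.3, -0.3, -1.7]
width: 11.8
```

>>> jog_arm:
  steps:
    - {"dp":[0,0,-0.04],"turn":[0,0,0],"claw":0}
    - {"dp":[0,0,-0.08],"turn":[0,0,0],"claw":0}
    - {"dp":[0,0,-0.12],"turn":[0,0,0],"claw":0}
    - {"dp":[0,0,-0.16],"turn":[0,0,0],"claw":0}
    - {"dp":[0,0,-0.19],"turn":[0,0,0],"claw":0}

```text
t: 8.1
ee_pos: [568.5, 61.2, 136.7]
orientation: [-1.57, -0.014, 0.014]
ft_force: [0.4, -0.6, -1.2]
width: 11.9
```

```bash
python3 - <<'E'
from m import *
st(); s,o=shot('scene')
cv2.imwrite('pics/s9z.png',cv2.resize(s['img'][110:200,260:370,::-1],None,fx=6,fy=6,interpolation=cv2.INTER_CUBIC))
E
```

```text
{'t': 8.1, 'ee_pos': [568.502, 61.169, 136.747], 'orientation': [-1.57, -0.014, 0.014], 'ft_force': [0.413, -0.575, -1.158], 'moment': [-0.048, -0.063, -0.024], 'width': 11.94, 'qpos': [0.086, 0.459, 1.809, 0.001, 0.874, 0.068]}
```

View pics/s9z.png

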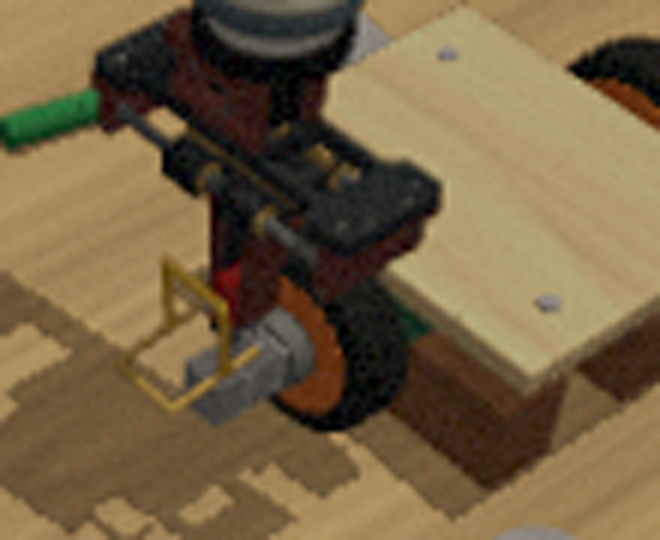

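>>> jog_arm:
  steps:
    - {"dp":[0,0,-0.04],"turn":[0,0,0],"claw":0}
    - {"dp":[0,0,-0.08],"turn":[0,0,0],"claw":0}
    - {"dp":[0,0,-0.12],"turn":[0,0,0],"claw":0}
    - {"dp":[0,0,-0.16],"turn":[0,0,0],"claw":0}
    - {"dp":[0,0,-0.2],"turn":[0,0,0],"claw":0}
    - {"dp":[0,0,-0.22],"turn":[0,0,0],"claw":0}

```text
t: 8.65
ee_pos: [568.2, 61.1, 118.3]
orientation: [-1.571, -0.013, 0.014]
ft_force: [-0.4, 0.2, -1.6]
width: 12.0
```

>>> jog_arm:
  steps:
    - {"dp":[0,0,-0.01],"turn":[0,0,0],"claw":0}
    - {"dp":[0,0,-0.02],"turn":[0,0,0],"claw":0}

```text
t: 8.82
ee_pos: [568.2, 61.1, 116.6]
orientation: [-1.571, -0.013, 0.014]
ft_force: [0.5, 0.4, -1.4]
width: 11.4
```

>>> jog_arm:
  steps:
    - {"dp":[0,0,-0.01],"turn":[0,0,0],"claw":0}
    - {"dp":[0,0,-0.02],"turn":[0,0,0],"claw":0}

```text
t: 8.98
ee_pos: [568.2, 61.1, 115.0]
orientation: [-1.57, -0.013, 0.014]
ft_force: [0.4, -0.4, -1.5]
width: 11.8
```

>>> jog_arm:
  steps:
    - {"dp":[0,0,-0.01],"turn":[0,0,0],"claw":0}

```text
t: 9.07
ee_pos: [568.3, 61.1, 114.2]
orientation: [-1.57, -0.013, 0.014]
ft_force: [-0.1, -0.3, -0.9]
width: 12.1
```

>>> jog_arm:
  steps:
    - {"dp":[0,0,-0.01],"turn":[0,0,0],"claw":0}

```text
t: 9.15
ee_pos: [568.3, 61.1, 114.0]
orientation: [-1.57, -0.013, 0.014]
ft_force: [-3.7, 0.3, 13.8]
width: 11.1
```

>>> jog_arm:
  steps:
    - {"dp":[0,0,-0.006],"turn":[0,0,0],"claw":0}
    - {"dp":[0,0,-0.006],"turn":[0,0,0],"claw":0}

```text
t: 9.32
ee_pos: [568.3, 61.2, 114.1]
orientation: [-1.57, -0.013, 0.014]
ft_force: [-2.1, -0.6, 5.5]
width: 12.0
```

```bash
python3 - <<'E'
from m import *
st(); s,o=shot('scene');d,_=shot('wrist')
a=cv2.resize(s['img'][120:190,270:340,::-1],None,fx=5.5,fy=5.5,interpolation=cv2.INTER_CUBIC)
b=cv2.resize(d['img'][150:290,180:320,::-1],None,fx=2.75,fy=2.75,interpolation=cv2.INTER_CUBIC)
cv2.imwrite('pics/a10.png',np.hstack([a,b]))
E
```

```text
{'t': 9.317, 'ee_pos': [568.299, 61.164, 114.103], 'orientation': [-1.57, -0.013, 0.014], 'ft_force': [-2.085, -0.586, 5.548], 'moment': [-0.155, 0.355, -0.022], 'width': 12.003, 'qpos': [0.086, 0.493, 1.82, 0.0, 0.83, 0.068]}
```

View pics/a10.png

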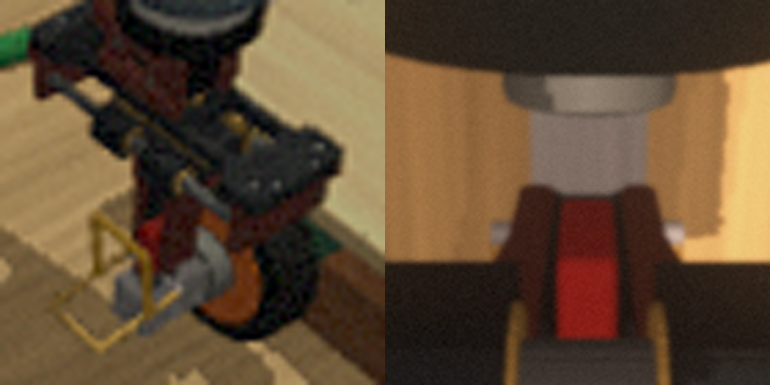

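>>> jog_arm:
  steps:
    - {"dp":[0,0,0.006],"turn":[0,0,0],"claw":0.3}
    - {"dp":[0,0,0.006],"turn":[0,0,0],"claw":0.3}
    - {"dp":[0,0,0.006],"turn":[0,0,0],"claw":0.3}
    - {"dp":[0,0,0.006],"turn":[0,0,0],"claw":0.3}
    - {"dp":[0,0,0.006],"turn":[0,0,0],"claw":0.3}
    - {"dp":[0,0,0.006],"turn":[0,0,0],"claw":0.3}

```text
t: 9.92
ee_pos: [568.3, 61.1, 114.5]
orientation: [-1.57, -0.013, 0.014]
ft_force: [-0.0, -0.8, -0.5]
width: 26.5
```

```bash
python3 - <<'E'
from m import *
st(); s,o=shot('scene');d,_=shot('wrist')
a=cv2.resize(s['img'][120:190,270:340,::-1],None,fx=5.5,fy=5.5,interpolation=cv2.INTER_CUBIC)
b=cv2.resize(d['img'][150:290,180:320,::-1],None,fx=2.75,fy=2.75,interpolation=cv2.INTER_CUBIC)
cv2.imwrite('pics/a11.png',np.hstack([a,b]))
E
```

```text
{'t': 9.917, 'ee_pos': [568.289, 61.117, 114.452], 'orientation': [-1.57, -0.013, 0.014], 'ft_force': [-0.014, -0.78, -0.529], 'moment': [-0.025, -0.023, -0.025], 'width': 26.507, 'qpos': [0.086, 0.492, 1.819, 0.0, 0.83, 0.068]}
```

View pics/a11.png

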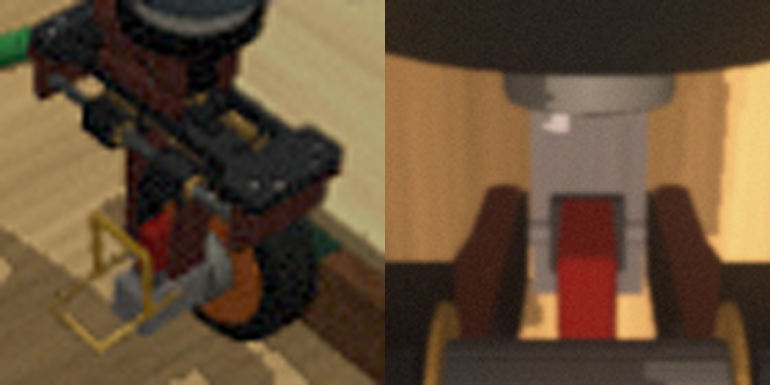

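>>> jog_arm:
  steps:
    - {"dp":[0,0,0.2],"turn":[0,0,0],"claw":0.3}
    - {"dp":[0,0,0.5],"turn":[0,0,0],"claw":0.3}
    - {"dp":[0,0,0.8],"turn":[0,0,0],"claw":0.3}
    - {"dp":[0,0,1],"turn":[0,0,0],"claw":0.2}
    - {"dp":[0,-0.3,1],"turn":[0,0,0],"claw":0}
    - {"dp":[0,-0.6,1],"turn":[0,0,0],"claw":0}
    - {"dp":[0,-0.8,1],"turn":[0,0,0],"claw":0}
    - {"dp":[0,-0.8,1],"turn":[0,0,0],"claw":0}
    - {"dp":[0,-0.8,1],"turn":[0,0,0],"claw":0}

```text
t: 10.77
ee_pos: [568.2, -3.3, 194.5]
orientation: [-1.57, -0.012, 0.013]
ft_force: [0.1, 0.5, 0.5]
width: 0.7
```

```bash
python3 - <<'E'
from m import *
st(); d,_=shot('wrist','w12.png'); s,_=shot('scene')
im=d['img'].astype(int);r,g,b=im[...,0],im[...,1],im[...,2]
cv2.imwrite('pics/s12z.png',cv2.resize(s['img'][110:200,260:370,::-1],None,fx=6,fy=6,interpolation=cv2.INTER_CUBIC))
red(d,141)
E
```

```text
{'t': 10.767, 'ee_pos': [568.245, -3.347, 194.484], 'orientation': [-1.57, -0.012, 0.013], 'ft_force': [0.141, 0.457, 0.547], 'moment': [-0.004, -0.075, -0.017], 'width': 0.744, 'qpos': [-0.027, 0.376, 1.779, 0.001, 0.987, -0.043]}
[248 119  14  26 345] [254.4 131.5] [567.9  55.7 141. ] [array([254.5, 131.5]), array([25., 13.]), np.float64(90.0)]
```

View pics/w12.png

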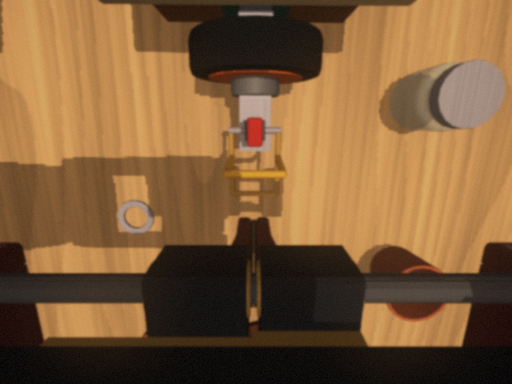

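View pics/s12z.png

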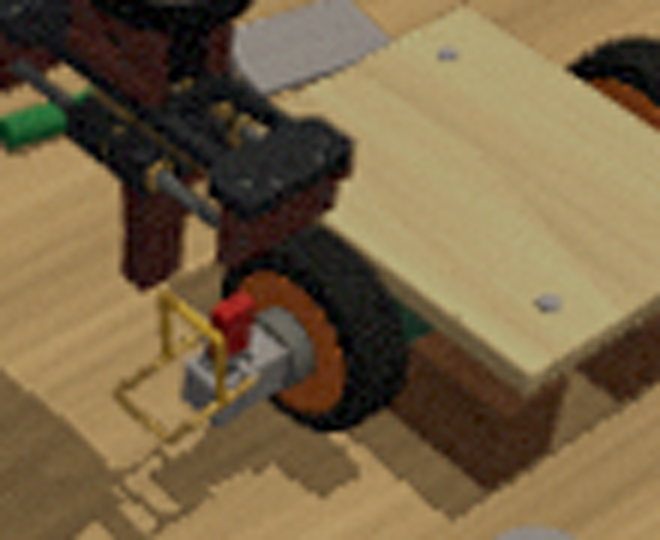

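```bash
python3 - <<'E'
from m import *
d=load('wrist')
for u in (235,245,255,265,275): print([pts(d,[u],[v])[0].round(1).tolist() for v in (172,174,176)])
E
```

```text
[[554.0, 26.8, 153.0], [554.0, 25.3, 153.1], [554.0, 23.7, 152.9]]
[[561.4, 26.8, 152.6], [561.4, 25.4, 153.1], [561.5, 23.9, 153.2]]
[[568.8, 27.0, 152.9], [568.8, 25.5, 152.8], [568.9, 23.9, 152.6]]
[[576.2, 27.0, 152.7], [576.3, 25.5, 152.4], [576.3, 24.0, 152.5]]
[[583.6, 27.2, 152.9], [583.6, 25.8, 153.4], [583.7, 24.2, 152.9]]
```

>>> jog_arm:
  steps:
    - {"dp":[0,0.15,0],"turn":[0,0,0],"claw":0}
    - {"dp":[0,0.3,0],"turn":[0,0,0],"claw":0}
    - {"dp":[0,0.3,-0.2],"turn":[0,0,0],"claw":0}
    - {"dp":[0,0.3,-0.4],"turn":[0,0,0],"claw":0}
    - {"dp":[0,0.3,-0.46],"turn":[0,0,0],"claw":0}
    - {"dp":[0,0.3,-0.46],"turn":[0,0,0],"claw":0}
    - {"dp":[0,0.3,-0.46],"turn":[0,0,0],"claw":0}

```text
t: 11.45
ee_pos: [568.2, 22.6, 157.7]
orientation: [-1.57, -0.013, 0.015]
ft_force: [0.6, 1.2, 0.2]
width: 0.7
```

```bash
python3 - <<'E'
from m import *
st(); d,_=shot('wrist'); s,_=shot('scene')
a=cv2.resize(s['img'][120:190,270:340,::-1],None,fx=5.5,fy=5.5,interpolation=cv2.INTER_CUBIC)
b=cv2.resize(d['img'][150:290,180:320,::-1],None,fx=2.75,fy=2.75,interpolation=cv2.INTER_CUBIC)
cv2.imwrite('pics/a13.png',np.hstack([a,b]))
E
```

```text
{'t': 11.45, 'ee_pos': [568.244, 22.592, 157.652], 'orientation': [-1.57, -0.013, 0.015], 'ft_force': [0.606, 1.209, 0.177], 'moment': [-0.048, -0.092, 0.009], 'width': 0.692, 'qpos': [0.018, 0.426, 1.803, 0.001, 0.914, -0.0]}
```

View pics/a13.png

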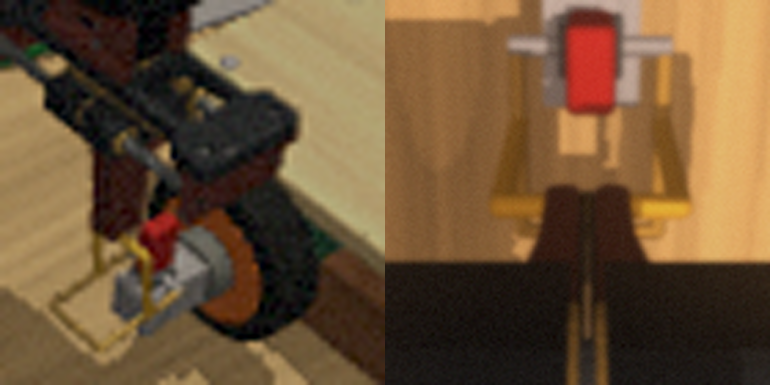

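>>> jog_arm:
  steps:
    - {"dp":[0,0.01,-0.03],"turn":[0,0,0],"claw":0}
    - {"dp":[0,0.01,-0.06],"turn":[0,0,0],"claw":0}
    - {"dp":[0,-0.01,-0.08],"turn":[0,0,0],"claw":0}
    - {"dp":[0,-0.03,-0.1],"turn":[0,0,0],"claw":0}
    - {"dp":[0,-0.045,-0.115],"turn":[0,0,0],"claw":0}

```text
t: 11.97
ee_pos: [569.3, 18.0, 149.6]
orientation: [-1.571, -0.015, 0.013]
ft_force: [0.6, -2.7, 4.7]
width: 0.8
```

```bash
python3 - <<'E'
from m import *
st(); d,_=shot('wrist'); s,_=shot('scene')
a=cv2.resize(s['img'][120:190,270:340,::-1],None,fx=5.5,fy=5.5,interpolation=cv2.INTER_CUBIC)
b=cv2.resize(d['img'][150:290,180:320,::-1],None,fx=2.75,fy=2.75,interpolation=cv2.INTER_CUBIC)
cv2.imwrite('pics/a14.png',np.hstack([a,b]))
E
```

```text
{'t': 11.967, 'ee_pos': [569.263, 17.996, 149.553], 'orientation': [-1.571, -0.015, 0.013], 'ft_force': [0.596, -2.705, 4.704], 'moment': [-0.367, 0.001, -0.009], 'width': 0.827, 'qpos': [0.011, 0.438, 1.807, 0.0, 0.895, -0.007]}
```

View pics/a14.png

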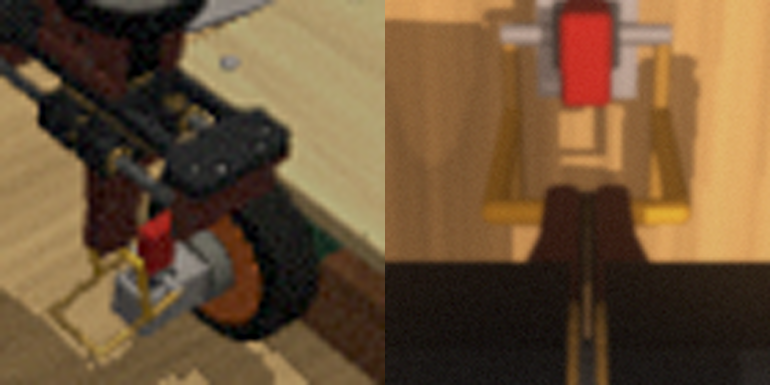

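>>> jog_arm:
  steps:
    - {"dp":[-0.01,-0.025,-0.035],"turn":[0,0,0],"claw":0}
    - {"dp":[-0.01,-0.05,-0.07],"turn":[0,0,0],"claw":0}
    - {"dp":[-0.01,-0.075,-0.11],"turn":[0,0,0],"claw":0}
    - {"dp":[-0.01,-0.1,-0.15],"turn":[0,0,0],"claw":0}
    - {"dp":[-0.01,-0.125,-0.195],"turn":[0,0,0],"claw":0}

```text
t: 12.48
ee_pos: [569.4, 7.0, 134.5]
orientation: [-1.571, -0.016, 0.011]
ft_force: [0.2, -2.4, 3.5]
width: 0.5
```

```bash
python3 - <<'E'
from m import *
st(); d,_=shot('wrist'); s,_=shot('scene')
a=cv2.resize(s['img'][120:190,270:340,::-1],None,fx=5.5,fy=5.5,interpolation=cv2.INTER_CUBIC)
b=cv2.resize(d['img'][150:290,180:320,::-1],None,fx=2.75,fy=2.75,interpolation=cv2.INTER_CUBIC)
cv2.imwrite('pics/a15.png',np.hstack([a,b]))
E
```

```text
{'t': 12.483, 'ee_pos': [569.37, 6.995, 134.503], 'orientation': [-1.571, -0.016, 0.011], 'ft_force': [0.177, -2.406, 3.537], 'moment': [-0.546, -0.177, -0.023], 'width': 0.525, 'qpos': [-0.008, 0.458, 1.817, -0.001, 0.862, -0.025]}
```

View pics/a15.png

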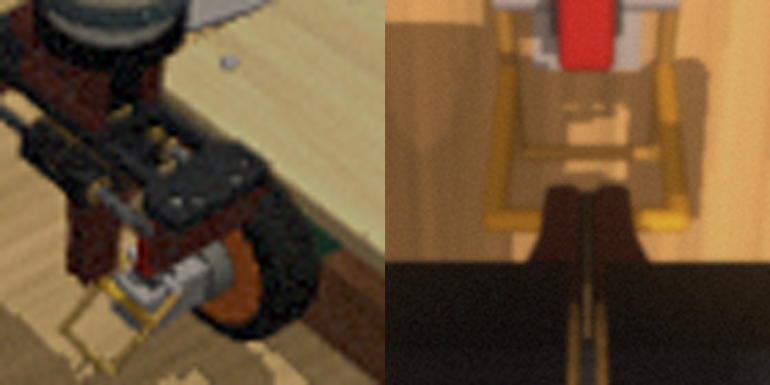

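>>> jog_arm:
  steps:
    - {"dp":[-0.005,-0.03,-0.05],"turn":[0,0,0],"claw":0}
    - {"dp":[-0.01,-0.05,-0.1],"turn":[0,0,0],"claw":0}
    - {"dp":[-0.01,-0.07,-0.15],"turn":[0,0,0],"claw":0}
    - {"dp":[-0.01,-0.085,-0.2],"turn":[0,0,0],"claw":0}
    - {"dp":[-0.01,-0.1,-0.25],"turn":[0,0,0],"claw":0}
    - {"dp":[-0.01,-0.105,-0.3],"turn":[0,0,0],"claw":0}
    - {"dp":[-0.01,-0.11,-0.35],"turn":[0,0,0],"claw":0}

```text
t: 13.17
ee_pos: [567.4, -1.6, 105.0]
orientation: [-1.571, -0.014, 0.013]
ft_force: [0.7, -0.4, 1.4]
width: 0.8
```

```bash
python3 - <<'E'
from m import *
st(); d,_=shot('wrist'); s,_=shot('scene')
a=cv2.resize(s['img'][120:190,270:340,::-1],None,fx=5.5,fy=5.5,interpolation=cv2.INTER_CUBIC)
b=cv2.resize(d['img'][150:290,180:320,::-1],None,fx=2.75,fy=2.75,interpolation=cv2.INTER_CUBIC)
cv2.imwrite('pics/a16.png',np.hstack([a,b]))
E
```

```text
{'t': 13.167, 'ee_pos': [567.395, -1.556, 105.036], 'orientation': [-1.571, -0.014, 0.013], 'ft_force': [0.695, -0.438, 1.375], 'moment': [-0.142, -0.064, 0.008], 'width': 0.814, 'qpos': [-0.024, 0.501, 1.834, -0.0, 0.806, -0.04]}
```

View pics/a16.png

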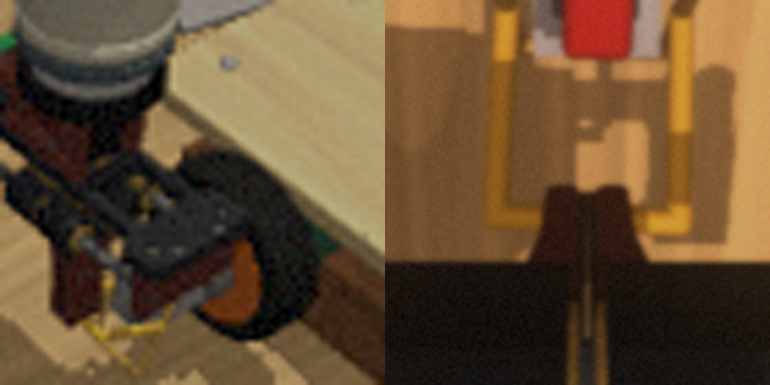

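>>> jog_arm:
  steps:
    - {"dp":[0.005,0,-0.05],"turn":[0,0,0],"claw":0}
    - {"dp":[0.01,0.01,-0.1],"turn":[0,0,0],"claw":0}
    - {"dp":[0.01,0.02,-0.14],"turn":[0,0,0],"claw":0}
    - {"dp":[0.01,0.03,-0.18],"turn":[0,0,0],"claw":0}
    - {"dp":[0.01,0.04,-0.21],"turn":[0,0,0],"claw":0}

```text
t: 13.68
ee_pos: [567.7, 1.9, 87.5]
orientation: [-1.571, -0.013, 0.014]
ft_force: [0.2, -1.5, 1.5]
width: 0.5
```

>>> jog_arm:
  steps:
    - {"dp":[0,0.005,-0.015],"turn":[0,0,0],"claw":0}
    - {"dp":[0,0.01,-0.02],"turn":[0,0,0],"claw":0}

```text
t: 13.85
ee_pos: [567.5, 2.7, 85.5]
orientation: [-1.571, -0.012, 0.014]
ft_force: [-0.2, -0.9, 1.7]
width: 0.3
```

>>> jog_arm:
  steps:
    - {"dp":[0,0.005,-0.01],"turn":[0,0,0],"claw":0}
    - {"dp":[0,0.01,-0.02],"turn":[0,0,0],"claw":0}

```text
t: 14.02
ee_pos: [567.6, 3.6, 84.0]
orientation: [-1.571, -0.013, 0.014]
ft_force: [0.6, -0.6, 1.6]
width: 0.4
```

>>> jog_arm:
  steps:
    - {"dp":[0,0.005,-0.01],"turn":[0,0,0],"claw":0}

```text
t: 14.1
ee_pos: [567.7, 4.1, 83.2]
orientation: [-1.571, -0.013, 0.014]
ft_force: [0.4, -1.4, 1.6]
width: 0.4
```

>>> jog_arm:
  steps:
    - {"dp":[0,0,-0.008],"turn":[0,0,0],"claw":0}

```text
t: 14.18
ee_pos: [567.7, 4.2, 82.6]
orientation: [-1.571, -0.013, 0.014]
ft_force: [-0.4, -0.1, 1.0]
width: 0.5
```

>>> jog_arm:
  steps:
    - {"dp":[0,0,-0.008],"turn":[0,0,0],"claw":0}

```text
t: 14.27
ee_pos: [567.8, 4.3, 82.0]
orientation: [-1.57, -0.013, 0.014]
ft_force: [-0.1, -0.6, 0.9]
width: 0.6
```

>>> jog_arm:
  steps:
    - {"dp":[0,0,-0.008],"turn":[0,0,0],"claw":0}

```text
t: 14.35
ee_pos: [567.9, 4.5, 81.4]
orientation: [-1.57, -0.013, 0.013]
ft_force: [-0.5, 0.1, 1.6]
width: 0.5
```

>>> jog_arm:
  steps:
    - {"dp":[0,0,-0.006],"turn":[0,0,0],"claw":0}

```text
t: 14.43
ee_pos: [567.9, 4.6, 80.9]
orientation: [-1.57, -0.013, 0.013]
ft_force: [0.0, 0.3, 2.9]
width: 0.4
```

>>> jog_arm:
  steps:
    - {"dp":[0,0,-0.006],"turn":[0,0,0],"claw":0}

```text
t: 14.52
ee_pos: [568.0, 4.7, 80.5]
orientation: [-1.57, -0.013, 0.013]
ft_force: [0.5, -0.4, 2.1]
width: 0.5
```

>>> jog_arm:
  steps:
    - {"dp":[0,0,-0.006],"turn":[0,0,0],"claw":0}

```text
t: 14.6
ee_pos: [568.1, 4.7, 80.0]
orientation: [-1.57, -0.013, 0.013]
ft_force: [0.6, 0.4, 2.1]
width: 0.7
```

```bash
python3 - <<'E'
from m import *
st(); d,_=shot('wrist'); s,_=shot('scene')
a=cv2.resize(s['img'][120:190,270:340,::-1],None,fx=5.5,fy=5.5,interpolation=cv2.INTER_CUBIC)
b=cv2.resize(d['img'][150:290,180:320,::-1],None,fx=2.75,fy=2.75,interpolation=cv2.INTER_CUBIC)
cv2.imwrite('pics/a17.png',np.hstack([a,b]))
E
```

```text
{'t': 14.6, 'ee_pos': [568.089, 4.715, 80.006], 'orientation': [-1.57, -0.013, 0.013], 'ft_force': [0.596, 0.367, 2.132], 'moment': [-0.033, -0.053, 0.052], 'width': 0.668, 'qpos': [-0.013, 0.542, 1.841, 0.001, 0.759, -0.031]}
```

View pics/a17.png

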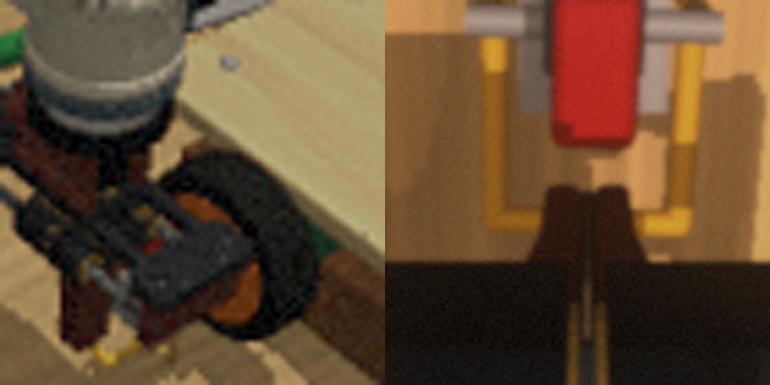

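>>> jog_arm:
  steps:
    - {"dp":[0,0,-0.008],"turn":[0,0,0],"claw":0}

```text
t: 14.78
ee_pos: [568.2, 4.7, 79.5]
orientation: [-1.57, -0.014, 0.013]
ft_force: [0.3, 0.2, 3.4]
width: 0.4
```

>>> jog_arm:
  steps:
    - {"dp":[0,0,-0.008],"turn":[0,0,0],"claw":0}

```text
t: 14.87
ee_pos: [568.4, 4.6, 79.0]
orientation: [-1.57, -0.014, 0.012]
ft_force: [-0.1, -0.0, 4.1]
width: 0.3
```

>>> jog_arm:
  steps:
    - {"dp":[0,0,-0.008],"turn":[0,0,0],"claw":0}

```text
t: 14.95
ee_pos: [568.6, 4.6, 78.5]
orientation: [-1.57, -0.014, 0.012]
ft_force: [0.4, 0.8, 5.5]
width: 0.2
```

>>> jog_arm:
  steps:
    - {"dp":[0,0,-0.006],"turn":[0,0,0],"claw":0}

```text
t: 15.03
ee_pos: [568.9, 4.6, 78.3]
orientation: [-1.57, -0.015, 0.012]
ft_force: [0.1, -0.2, 7.0]
width: 0.5
```

>>> jog_arm:
  steps:
    - {"dp":[0,0,0.1],"turn":[0,0,0],"claw":0}
    - {"dp":[0,0,0.4],"turn":[0,0,0],"claw":0}
    - {"dp":[0,-0.2,0.8],"turn":[0,0,0],"claw":0}
    - {"dp":[0,-0.4,1],"turn":[0,0,0],"claw":0}
    - {"dp":[0,-0.5,1],"turn":[0,0,0],"claw":0}
    - {"dp":[0,-0.5,1],"turn":[0,0,0],"claw":0}
    - {"dp":[0,-0.5,1],"turn":[0,0,0],"claw":0}

```text
t: 15.62
ee_pos: [568.0, -35.5, 157.4]
orientation: [-1.57, -0.012, 0.012]
ft_force: [0.1, 0.1, -1.9]
width: 0.9
```

```bash
python3 - <<'E'
from m import *
st(); d,_=shot('wrist','w18.png'); s,_=shot('scene');t,_=shot('top')
a=cv2.resize(s['img'][120:200,260:340,::-1],None,fx=5,fy=5,interpolation=cv2.INTER_CUBIC)
b=cv2.resize(d['img'][80:230,180:330,::-1],(400,400),interpolation=cv2.INTER_CUBIC)
cv2.imwrite('pics/a18.png',np.hstack([a,b]))
red(d,141)
im=d['img'].astype(int);r,g,bb=im[...,0],im[...,1],im[...,2]
m=(r>150)&(g>0.6*r)&(bb<0.25*r)
v,u=np.nonzero(m); P=pts(d,u,v); k=(abs(P[:,0]-568)<40)&(P[:,1]<70)&(P[:,1]>-20)
for y0 in range(-6,60,5):
    q=P[k&(P[:,1]>=y0)&(P[:,1]<y0+5)]
    if len(q): print(y0,len(q),np.median(q,0).round(1))
E
```

```text
{'t': 15.617, 'ee_pos': [568.015, -35.503, 157.378], 'orientation': [-1.57, -0.012, 0.012], 'ft_force': [0.127, 0.136, -1.896], 'moment': [-0.012, -0.096, -0.029], 'width': 0.886, 'qpos': [-0.084, 0.426, 1.803, 0.001, 0.912, -0.1]}
[247  65  19  37 600] [256.1  82.7] [568.1  53.8 141. ] [array([256.2,  82.8]), array([17.3, 36.1]), np.float64(2.6)]
-6 1 [536.5  -1.9   1. ]
-1 107 [567.    3.1  82.4]
4 211 [567.    5.6  82.2]
9 55 [548.4  11.7  82.3]
14 59 [549.2  16.8  82.4]
19 57 [548.5  21.2  82.3]
24 58 [548.9  26.3  82.4]
29 74 [549.4  31.9  82.5]
34 61 [549.3  36.9  82.3]
39 65 [549.4  41.6  82.4]
44 66 [548.7  46.5  82.3]
49 15 [588.   49.5  82.3]
```

View pics/a18.png

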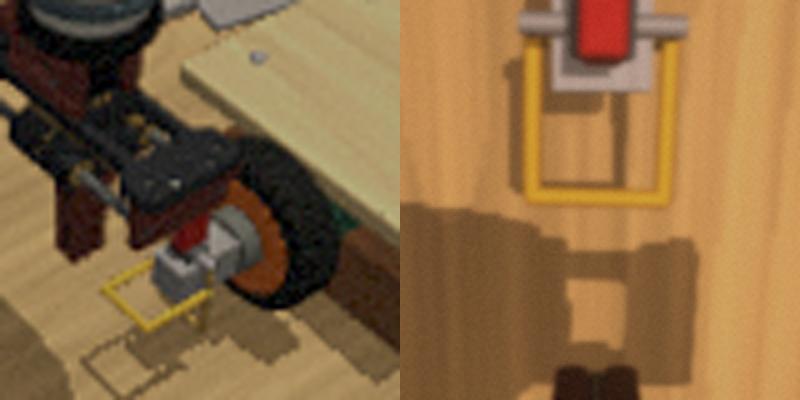

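>>> jog_arm:
  steps:
    - {"dp":[0,-0.3,0.3],"turn":[0,0,0],"claw":0.2}
    - {"dp":[0,-0.7,0.5],"turn":[0,0,0],"claw":0.2}
    - {"dp":[0,-1,0.5],"turn":[0,0,0],"claw":0.2}
    - {"dp":[0,-1,0.5],"turn":[0,0,0],"claw":0.2}
    - {"dp":[0,-1,0.5],"turn":[0,0,0],"claw":0.2}
    - {"dp":[0,-1,0.5],"turn":[0,0,0],"claw":0.2}

```text
t: 16.27
ee_pos: [567.2, -113.9, 195.7]
orientation: [-1.569, -0.011, 0.016]
ft_force: [-0.4, -0.9, 0.3]
width: 17.8
```

```bash
python3 - <<'E'
from m import *
st(); t,_=shot('top','top19.png'); s,_=shot('scene','scene19.png'); d,_=shot('wrist')
a=cv2.resize(s['img'][110:200,260:370,::-1],None,fx=4,fy=4,interpolation=cv2.INTER_CUBIC)
b=cv2.resize(t['img'][140:205,150:215,::-1],(360,360),interpolation=cv2.INTER_CUBIC)
cv2.imwrite('pics/a19.png',np.hstack([a,b]))
im=s['img'].astype(int);r,g,bb=im[...,0],im[...,1],im[...,2]
m=(r>130)&(g<.3*r)&(bb<.3*r); v,u=np.nonzero(m);P=pts(s,u,v);k=(abs(P[:,0]-568)<25)&(abs(P[:,1]-55)<25)&(P[:,2]>90)
print('grip',P[k].min(0).round(1),P[k].max(0).round(1))
z=np.load('/tmp/top.npz')
E
```

```text
{'t': 16.267, 'ee_pos': [567.18, -113.852, 195.712], 'orientation': [-1.569, -0.011, 0.016], 'ft_force': [-0.361, -0.872, 0.297], 'moment': [-0.005, -0.131, -0.015], 'width': 17.776, 'qpos': [-0.219, 0.39, 1.754, 0.002, 1.001, -0.237]}
grip [564.7  46.7 136.3] [575.5  61.3 141.5]
```

View pics/a19.png

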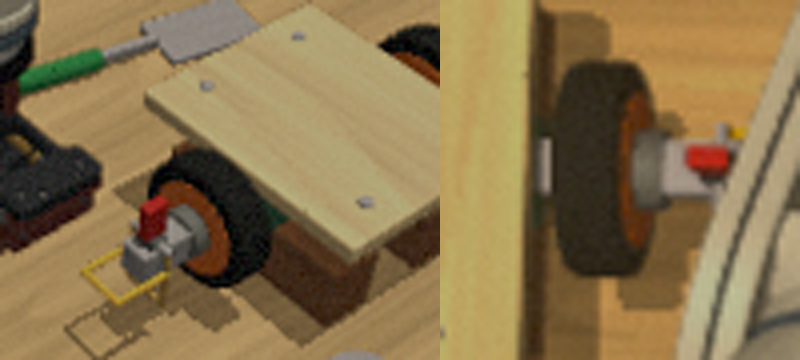

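View pics/scene19.png

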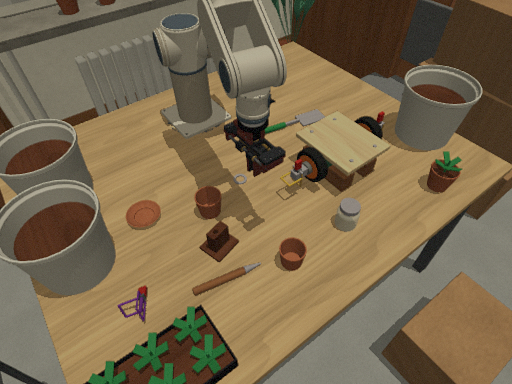

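```bash
python3 -c "
from workcell import ctrl
print(ctrl.close_job())"
```

```text
the job is handed in; nothing more can be done
None
```

The red linchpin is in the axle with its collar home and its ring swung down to the stop. The arm is clear of everything and the job is handed in at about 16 s; the hand-in reports no verdict.

- **Fitting the pin:** I took the pin from its block and found the axle hole with the wrist camera. The pin went straight in with no search needed. The collar met the stub at the tool height I expected from the block, with a peak force of about 14 N (limit 30 N). The ring was still open at about 1.45 rad, and I then let go.
- **Closing the ring:** I pushed the thumb bar along its arc with closed fingers, mostly at 1–5 N. At the stop the force reached 7 N (limit 15 N).

Last checks:
- **Collar height:** the top of the grip is at about 141 mm, which is what a seated collar gives (99 + 42 mm).
- **Ring:** the thumb bar's top is at 82.3 mm (82 mm expected), about 50 mm out from the pin, and its arms are level in the depth readings.
- **Pin direction:** the pin stands about 2–3° off the axle line, well inside the 0.35 rad allowed.
- **Everything else:** by eye the bystanders and the purple look-alike are where they started; I did not measure them.

**Disagreement:** at the stop the tool height read about 78 mm, where flat contact on the bar should give 82 mm. I put this down to the fingertips' shape and some give under load, because the depth reading after I backed off agrees with the ring being home.

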